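# Set up the heating stand: spreader plate and flask on the tripod

### The arm

A 6-joint arm with a two-finger parallel gripper is mounted at the origin on the work surface. World frame = base frame: x ahead of the robot, y to its left, z up, the work surface at z = 0. Lengths are in m, angles in rad, forces in N, time in s.
With the tool pointing down it reaches from about 0.35 to 0.8 m from the base axis. Payload 7.3 kg.
Tool frame: the origin (TCP) lies between the finger pads; the fingertips stand 19 mm ahead of it and the grasp point (between the pads) is the TCP; z points along the fingers, y is the direction in which the jaws open and shut (so a half turn about z gives the same grasp; the last joint's range is limited). The gripper opens to 85 mm and grips with 20 to 120 N. Pads are 22 mm wide; open, the fingers measure 114 mm over their backs; the gripper's body (76 mm by 85 mm) begins 54 mm behind the grasp point. The pads swing forward as they close: fully open they stand 13 mm farther back than shut.
Start: joints at [1.181, 0.342, 1.524, -0, 1.275, -0.146], TCP at [0.127, 0.509, 0.23] pointing down, gripper open.
Joint ranges: [-2.53, 2.53], [-0.77, 2.02], [0.04, 2.7], [-1, 4.14], [0.28, 2.66], [-3.11, 3.11]. Speed limits (rad/s): [2.57, 2.57, 3.14, 3.14, 3.14, 3.14].

### API

Orientations are given as a unit quaternion [x, y, z, w].
In Python, from plant import telemetry, get_image, calibration, order, models gives the robot as it stands.
- The arm moves only by the tool carry_out, never from a script. Its argument "targets" is a list of rows, each an object with "dp": the shift along the tool's x, y, z in m, a list of three; "delta_rot": the turn, a rotation vector about the tool's x, y, z in rad, a list of three; "grip": the finger opening in m, from 0 to 0.0854. A call has 1 to 20 rows; each row shifts and turns the pose as measured when the row begins, along the tool's axes as they then stand; what a row does not reach is not made up. A row lasts 1/10 s, in which the tool goes at most 50 mm and 8.59 degrees, less where a joint would pass 70% of its speed; a pose out of reach is approached as far as the arm can. A call with a gripper value outside its range is refused whole. The fingers move at their own pace and stop on an object; "squeeze" is the grip in N (left out, the last holds). Time passes only in rows, so rows that do not move let the fingers close. It gives the time, the measured TCP pose, the force and the opening at its end, in the units of the state.
- telemetry.observe(): the state, without advancing time (a new reading comes with each control period).
- get_image(name): name is "side" or "top" or "wrist"; returns (picture, depth): 384x512x3 uint8, red, green, blue; 384x512 float32, m along the optical axis (not along the pixel's ray), 0 where there is no reading.
- calibration(name): a dict with "mtx" (3x3 intrinsics, pixels), "dist" ([k1, k2, p1, p2, k3] as OpenCV has them; the pictures are not rectified), "extrinsics" (4x4, takes a point from camera to world coordinates); the wrist camera has in their place "tool_from_camera" (4x4, takes a point from camera to tool coordinates, whose origin is the TCP and whose axes are the flange's). Camera axes: x right, y down, z forward; pixel columns grow to the right and rows downward; lengths in m; the calibration is good to about 2 mm. A picture is of the moment at which its call begins: read the wrist's pose just before it. calibration takes no time and is no camera call.
- order.close_job(): hands the job in, once; it reports no verdict.
Trained networks look in the newest picture that a camera, given by its name, has taken for a name from the list of things; names that differ only in an ending like _2 or _b are one class to them, and where a whole thing is asked for, a point or a joint stands for the part that bears it (a point fixed in the world has none). Each returns a list of dicts, best first, with "score" (0 to 1); they miss things now and then, are a little off and sometimes report something else, mostly with a low value. They report only what shows in the picture. A call takes as long as a camera call. They do not tell look-alikes from the thing itself.
- models.recognise(camera, label): "centre" ([row, column] in pixels, amid what is visible of it).
- models.mark_of(camera, label): "centre" ([row, column] in pixels: a listed point, or the origin of a listed thing).
The state is a dict: "time": time; "joint_positions": joint angles; "qd": joint speeds; "joint_efforts": joint torques, N m; "tool_pos": TCP position; "tool_rot": TCP orientation; "wrist_force": force on the tool from outside, world axes, zero at the start; "torque": the same for the moment, N m; "width": finger opening in m.
Only numpy, scipy, OpenCV 4.12 (cv2) and the standard library are available. Lean on these libraries where they do the work, as an engineer would, in place of code of your own. Each camera call takes 0.05 s, during which the arm holds its last target. There are 200 camera calls.

### The job

Slide the thin metal plate forward on the low shelf until its tongue sticks well out over the front edge, then pinch it by the tongue and lay it flat and centred on the tripod's ring. Then stand the stoppered conical flask upright in the middle of the plate and let go. Set things down gently, never tip the flask, and leave the beaker, the mortar and the burner where they are.

Things in the scene. Friction and masses are not known exactly. Their poses are not given: they have to be found in the camera images.
- plate: Loose plate of dark sheet metal, 3 mm thick, 130 g: a 110 mm square with a tongue 55 mm long, 36 mm wide on the middle of one side. Origin: centre of the square's underside; z up; tongue along -x; balances 12 mm from it on the tongue side. Starts flat on the shelf, tongue to the front, behind the edge. Slippery on the shelf: drag it by pressing on it with closed fingertips (5 to 10 N).
- tongue_tip (a point): The middle of the tongue's end edge, at half thickness, 110 mm from the plate's origin along its -x.
- shelf: Fixed low shelf: white board 220 mm (its x) by 170 mm (its y), 12 mm thick, on steel panels, top 80 mm above the bench. Origin: centre of its underside, on the bench; z up. Front edge: on its -x side, facing the robot, 110 mm from the origin; open space under the board's front 45 mm. Stands left or right, the tripod on the other side.
- shelf_edge (a point): Middle of the shelf's front edge, on its top face; axes as the shelf's (x points in from the edge, z up).
- tripod: Fixed dark iron tripod: a flat horizontal ring of 108 mm outer and 88 mm inner diameter, its top 120 mm above the bench, on three splayed legs (feet within 70 mm of its axis). Origin: on the bench under the ring's centre; z up.
- tripod_top (a point): Centre of the ring at the height of its top face, 120 mm above the bench; z up.
- flask: Loose clear glass conical flask with dark rubber stopper, 129 mm tall, about 0.22 kg, on the bench. Base 82 mm across, tapering to a straight neck of 35 to 36 mm diameter from 72 to 116 mm above the base; rim of 40 mm from 116 to 120 mm, stopper of 33 mm above. Origin: centre of its underside; z up.
- beaker: Bystander: open clear glass beaker, 72 mm across the rim, 95 mm tall, on the bench; may stand in front of the flask or behind it. Origin: centre of its underside.
- mortar: Bystander: white porcelain mortar bowl, 100 mm across, 55 mm tall, behind the flask and beaker. Origin: centre of its underside.
- burner: Bystander: gas burner, round grey foot 80 mm across and a brass tube up to 94 mm, standing under the tripod's ring. Origin: centre of its underside.
There are look-alikes about, which are no part of the job. Of the things that look like the plate, the middle-sized one is meant. Leave any pink look-alike of the flask alone.

How it is judged:
By the outcome, as a careful person would: the job done as asked, in the order asked, and still so for the second after the job is handed in, with the robot touching nothing.
It also fails if it takes over 61 s, if anything falls off the work surface, if the arm or the gripper's body presses on something with over 40 N, if the wrist force passes 120 N, or if a joint passes its speed limit or range.

## Working session

There is one attempt and no reset: what is moved stays moved. The work goes in short steps, Python scripts to look and compute and a tool call to move; the robot and the scene stay as the last step left them, time stands still between calls to the robot, and variables do not carry over. Pictures are saved under pics/ and viewed, on a budget of 10 in all, crops included, one or two more only if the job needs it, and the job is handed in when it is done.

Besides the shell and the picture viewer there is one more tool, called after "Call:" as a command line: name --argument value ..., lists and objects as JSON in quotes. carry_out: Moves the arm, as the interface text tells. Its arguments: {"type":"object","properties":{"targets":{"type":"array"},"squeeze":{"type":"number"}},"required":["targets"]}

```bash
mkdir -p pics; ls
cat > h.py <<'E'
import numpy as np, cv2
from scipy.spatial.transform import Rotation as R
from plant import telemetry, get_image, calibration, order, models
def T(cam):
    c=calibration(cam)
    if 'extrinsics' in c: return c,np.array(c['extrinsics'])
    s=telemetry.observe(); M=np.eye(4); M[:3,:3]=R.from_quat(s['tool_rot']).as_matrix(); M[:3,3]=s['tool_pos']
    return c,M@np.array(c['tool_from_camera'])
def ray(cam,rc,CM=None):
    c,M=CM or T(cam)
    p=cv2.undistortPoints(np.array([[[rc[1],rc[0]]]],float),np.array(c['mtx']),np.array(c['dist']))[0,0]
    return M[:3,3],M[:3,:3]@np.array([p[0],p[1],1.])
def atz(cam,rc,z,CM=None):
    o,d=ray(cam,rc,CM); return o+d*(z-o[2])/d[2]
def atd(cam,rc,depth,CM=None):
    o,d=ray(cam,rc,CM); return o+d*depth[int(round(rc[0])),int(round(rc[1]))]
def proj(cam,P,CM=None):
    c,M=CM or T(cam); W=np.linalg.inv(M)
    return cv2.projectPoints(np.atleast_2d(np.array(P,float)),cv2.Rodrigues(W[:3,:3])[0],W[:3,3],np.array(c['mtx']),np.array(c['dist']))[0][:,0,::-1]
def cloud(cam,depth,CM=None):
    c,M=CM or T(cam); h,w=depth.shape
    v,u=np.mgrid[:h,:w]; p=cv2.undistortPoints(np.stack([u,v],-1).reshape(-1,1,2).astype(float),np.array(c['mtx']),np.array(c['dist']))[:,0]
    C=np.c_[p,np.ones(len(p))]*depth.reshape(-1,1)
    return (C@M[:3,:3].T+M[:3,3]).reshape(h,w,3)
E
python3 - <<'E'
from h import *
print(telemetry.observe())
for n in('top','side'):
    im,d=get_image(n); cv2.imwrite(f'pics/{n}0.png',im[:,:,::-1]); np.save(f'{n}0.npy',d)
    c,M=T(n); print(n,M[:3,3].round(3),M[:3,2].round(2))
    for l in('plate','tongue_tip','shelf_edge','tripod_top','flask','beaker','mortar','burner'):
        z={'plate':.08,'tongue_tip':.082,'shelf_edge':.08,'tripod_top':.12}.get(l,0)
        for r in models.mark_of(n,l)[:4]:
            if r['score']>.15: print(l,round(r['score'],2),np.round(r['centre']),atz(n,r['centre'],z).round(3))
E
```

```text
pics
{'time': 0.0, 'joint_positions': array([ 1.18097539e+00,  3.42714771e-01,  1.52503391e+00, -3.76407036e-05,
        1.27540733e+00, -1.46018042e-01]), 'qd': array([ 2.09683519e-04,  9.78570370e-05, -7.46556714e-04, -7.91510441e-04,
        4.94642826e-04,  4.78180337e-04]), 'joint_efforts': array([-1.20749184e-03, -4.33674788e+01, -2.46015179e+01, -3.51204253e-04,
        7.71293911e-03,  1.00035180e-05]), 'tool_pos': array([0.12657181, 0.50908711, 0.2296242 ]), 'tool_rot': array([ 1.21594275e-01,  9.92579579e-01, -7.58559590e-04, -1.89572542e-04]), 'wrist_force': array([-0.16346389, -0.14994591,  0.79118398]), 'torque': array([ 0.06195028, -0.00656819,  0.00459084]), 'width': 0.08549809029852853}
top [ 0.493 -0.11   1.307] [ 0.06 -0.01 -1.  ]
plate 0.72 [208. 362.] [ 0.508 -0.474  0.08 ]
plate 0.64 [170. 300.] [ 0.623 -0.276  0.08 ]
plate 0.57 [142. 354.] [ 0.72  -0.445  0.08 ]
tongue_tip 0.73 [236. 398.] [ 0.424 -0.589  0.082]
tongue_tip 0.72 [129. 330.] [ 0.757 -0.367  0.082]
tongue_tip 0.61 [205. 306.] [ 0.513 -0.294  0.082]
shelf_edge 0.68 [211. 293.] [ 0.494 -0.255  0.08 ]
[... 236 characters left out ...]
 0.284 -1.097  1.017] [ 0.22  0.72 -0.66]
plate 0.89 [289. 341.] [ 0.691 -0.508  0.08 ]
plate 0.85 [329. 271.] [ 0.485 -0.559  0.08 ]
plate 0.8 [235. 280.] [ 0.611 -0.284  0.08 ]
plate 0.21 [187. 282.] [ 0.692 -0.092  0.08 ]
tongue_tip 0.82 [269. 345.] [ 0.731 -0.454  0.082]
tongue_tip 0.77 [373. 251.] [ 0.408 -0.646  0.082]
tongue_tip 0.61 [244. 245.] [ 0.506 -0.285  0.082]
shelf_edge 0.79 [240. 234.] [ 0.482 -0.258  0.08 ]
tripod_top 0.51 [126. 208.] [0.541 0.272 0.12 ]
flask 0.88 [219. 223.] [ 0.493 -0.088  0.   ]
flask 0.81 [200. 204.] [0.454 0.022 0.   ]
beaker 0.59 [191. 243.] [0.594 0.022 0.   ]
mortar 0.86 [189. 285.] [ 0.733 -0.017  0.   ]
burner 0.74 [150. 213.] [0.552 0.287 0.   ]
```

View pics/top0.png

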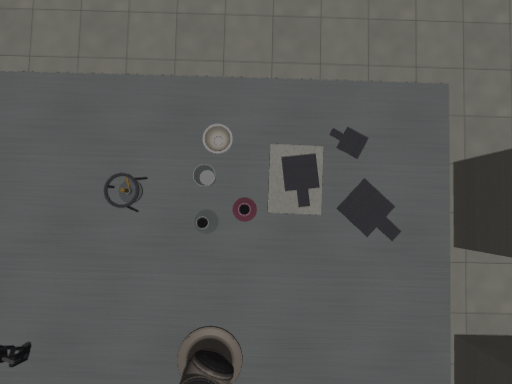

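View pics/side0.png

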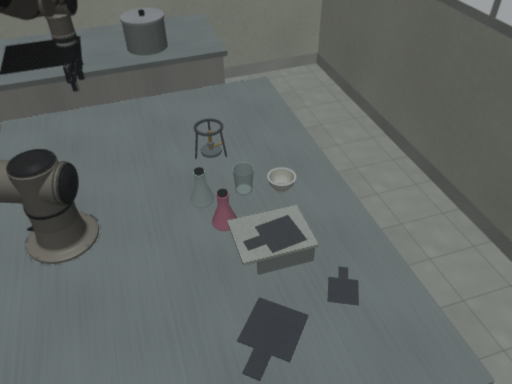

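Plate candidates in the top view are (170,300) on the shelf, (208,362) big, and (142,354) small. The one on the shelf is the middle-sized one. Flask candidates are clear (221,208) and pink (209,245), and the clear one is meant. I'll check both in one crop and measure the geometry.

Run:
```python
from h import *
im=cv2.imread('pics/top0.png'); d=np.load('top0.npy'); X=cloud('top',d)
cv2.imwrite('pics/crop1.png',cv2.resize(im[110:260,180:420],None,fx=3.3,fy=3.3,interpolation=cv2.INTER_CUBIC))
g=im.max(2)
# areas of the dark plates
for nm,(r0,r1,c0,c1),z in(('mid',(145,212,272,322),.083),('big',(170,245,330,405),.003),('small',(120,165,325,372),.003)):
    m=np.zeros(g.shape,np.uint8); m[r0:r1,c0:c1]=(g[r0:r1,c0:c1]<60)
    n,l,s,_=cv2.connectedComponentsWithStats(m); k=1+s[1:,4].argmax(); rc=np.argwhere(l==k)
    P=np.array([atz('top',p,z) for p in rc])[:,:2]
    hull=cv2.convexHull(P.astype(np.float32)); box=cv2.minAreaRect(P.astype(np.float32))
    print(nm,len(rc),'box',box,'mean',P.mean(0).round(4),'z',np.median(X[l==k][:,2]).round(4))
    if nm=='mid': np.save('mid.npy',P)
# shelf top
m=(abs(X[:,:,2]-.08)<.012); m[:,:255]=0;m[:,335:]=0
P=X[m][:,:2].astype(np.float32); print('shelf',len(P),cv2.minAreaRect(P),np.median(X[m][:,2]))
# ring
m=(abs(X[:,:,2]-.12)<.012); m[:,:90]=0;m[:,150:]=0;m[:150]=0;m[230:]=0
P=X[m][:,:2].astype(np.float32); print('ring',len(P),cv2.minEnclosingCircle(P),np.median(X[m][:,2]), cv2.fitEllipse(cv2.convexHull(P)))
# flask stopper / rim
for z in (.129,):
    m=(abs(X[:,:,2]-z)<.012); m[:,:185]=0;m[:,232:]=0;m[:195]=0;m[245:]=0
    P=X[m]; print('stopper',len(P),P.mean(0) if len(P) else '')
m=np.zeros(g.shape,bool); m[205:235,190:225]=g[205:235,190:225]<40
rc=np.argwhere(m); print('stopper dark',len(rc),rc.mean(0),atz('top',rc.mean(0),.129), X[m][:,2])
for l in('flask','tripod_top'):
  pass
```

```text
mid 1305 box ((0.5904242396354675, -0.27740928530693054), (0.15986740589141846, 0.10766608268022537), 7.463435649871826) mean [ 0.6061 -0.2753] z 0.0822Traceback (most recent call last):
  File "<stdin>", line 9, in <module>
  File "h.py", line 14, in atz
    o,d=ray(cam,rc,CM); return o+d*(z-o[2])/d[2]
        ~~~^^^^^^^^^^^
  File "h.py", line 10, in ray
    c,M=CM or T(cam)
              ~^^^^^
  File "h.py", line 5, in T
    c=calibration(cam)
ValueError: time passes only in moves, steps and waits
```

View pics/crop1.png

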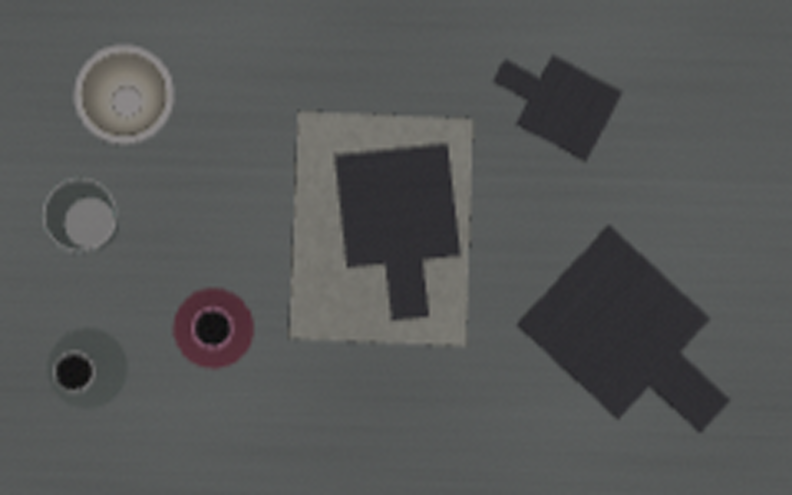

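The crop shows the mid-sized plate on the white shelf with its tongue toward the robot, and the clear flask at lower left with the pink one beside it. My targets are the plate on the shelf and the clear flask. The script tripped on too many calibration calls, so I'll cache the calibration.

Run:
```python
from h import *
im=cv2.imread('pics/top0.png'); d=np.load('top0.npy'); C=T('top'); X=cloud('top',d,C)
g=im.max(2)
for nm,(r0,r1,c0,c1),z in(('mid',(145,212,272,322),.083),('big',(170,245,330,405),.003),('small',(120,165,325,372),.003)):
    m=np.zeros(g.shape,np.uint8); m[r0:r1,c0:c1]=(g[r0:r1,c0:c1]<60)
    n,l,s,_=cv2.connectedComponentsWithStats(m); k=1+s[1:,4].argmax(); rc=np.argwhere(l==k)
    P=np.array([atz('top',p,z,C) for p in rc])[:,:2]
    print(nm,len(rc),'box',cv2.minAreaRect(P.astype(np.float32)),'mean',P.mean(0).round(4),'z',np.median(X[l==k][:,2]).round(4))
m=(abs(X[:,:,2]-.08)<.012); m[:,:255]=0;m[:,335:]=0
P=X[m][:,:2].astype(np.float32); print('shelf',len(P),cv2.minAreaRect(P),np.median(X[m][:,2]))
m=(abs(X[:,:,2]-.12)<.012); m[:,:90]=0;m[:,150:]=0;m[:150]=0;m[230:]=0
P=X[m][:,:2].astype(np.float32); print('ring',len(P),cv2.minEnclosingCircle(P),np.median(X[m][:,2]), cv2.fitEllipse(cv2.convexHull(P)))
m=np.zeros(g.shape,bool); m[205:235,190:225]=g[205:235,190:225]<40
rc=np.argwhere(m); print('stopper',len(rc),rc.mean(0),atz('top',rc.mean(0),.129,C), np.median(X[m][:,2]))
s=T('side');
```

```text
mid 1305 box ((0.5904242396354675, -0.27740928530693054), (0.15986740589141846, 0.10766608268022537), 7.463435649871826) mean [ 0.6061 -0.2753] z 0.0822
big 1963 box ((0.4891379773616791, -0.5337598919868469), (0.20975564420223236, 0.1388232260942459), 48.18522262573242) mean [ 0.5025 -0.5181] z 0.0028
small 628 box ((0.7405103445053101, -0.44186219573020935), (0.12157132476568222, 0.07960905879735947), 62.92170333862305) mean [ 0.7349 -0.4526] z 0.0013
shelf 3657 ((0.5969319343566895, -0.2597734332084656), (0.1709461510181427, 0.22053630650043488), 88.93455505371094) 0.0803048111885627
ring 345 ((0.5454944372177124, 0.2797914445400238), 0.054384492337703705) 0.11904603083652798 ((0.5452832579612732, 0.27947649359703064), (0.1062387228012085, 0.10758168250322342), 141.20526123046875)
stopper 72 [222.36111111 201.81944444] [0.45172176 0.02703617 0.129     ] 0.12837413480186888
```

Call:
carry_out --targets '[{"dp":[-0.0457,-0.002,0],"delta_rot":[0,0,0.0873],"grip":0},{"dp":[-0.0457,-0.002,0],"delta_rot":[0,0,0.0873],"grip":0},{"dp":[-0.0457,-0.002,0],"delta_rot":[0,0,0.0873],"grip":0},{"dp":[-0.0457,-0.002,0],"delta_rot":[0,0,0.0873],"grip":0},{"dp":[-0.0457,-0.002,0],"delta_rot":[0,0,0.0873],"grip":0},{"dp":[-0.0457,-0.002,0],"delta_rot":[0,0,0.0873],"grip":0},{"dp":[-0.0457,-0.002,0],"delta_rot":[0,0,0.0873],"grip":0},{"dp":[-0.0457,-0.002,0],"delta_rot":[0,0,0.0873],"grip":0},{"dp":[-0.0457,-0.002,0],"delta_rot":[0,0,0.0873],"grip":0},{"dp":[-0.0457,-0.002,0],"delta_rot":[0,0,0.0873],"grip":0},{"dp":[-0.0457,-0.002,0],"delta_rot":[0,0,0.0873],"grip":0},{"dp":[-0.0457,-0.002,0],"delta_rot":[0,0,0.0873],"grip":0},{"dp":[-0.0457,-0.002,0],"delta_rot":[0,0,0.0873],"grip":0},{"dp":[-0.0457,-0.002,0],"delta_rot":[0,0,0.0873],"grip":0},{"dp":[-0.0457,-0.002,0],"delta_rot":[0,0,0.0873],"grip":0},{"dp":[-0.0457,-0.002,0],"delta_rot":[0,0,0.0873],"grip":0},{"dp":[-0.0457,-0.002,0],"delta_rot":[0,0,0.0873],"grip":0},{"dp":[-0.0457,-0.002,0],"delta_rot":[0,0,0.0873],"grip":0}]'

```text
time: 2.7
tool_pos: [0.506, -0.1503, 0.2277]
tool_rot: [0.804, 0.595, 0.003, 0.0]
wrist_force: [0.6, -0.6, -0.5]
width: 0.0002
```

Call:
carry_out --targets '[{"dp":[-0.018,0.0272,0.022],"delta_rot":[0,0,0],"grip":0},{"dp":[-0.018,0.0272,0.022],"delta_rot":[0,0,0],"grip":0},{"dp":[-0.018,0.0272,0.022],"delta_rot":[0,0,0],"grip":0},{"dp":[-0.018,0.0272,0.022],"delta_rot":[0,0,0],"grip":0},{"dp":[-0.018,0.0272,0.022],"delta_rot":[0,0,0],"grip":0},{"dp":[0,0,0],"delta_rot":[0,0,0],"grip":0}]'

```text
time: 3.3
tool_pos: [0.611, -0.2896, 0.1144]
tool_rot: [0.808, 0.59, 0.004, 0.002]
wrist_force: [-0.3, 1.5, -0.4]
width: 0.0005
```

Run:
```python
from h import *
s=telemetry.observe(); np.set_printoptions(precision=4,suppress=True)
for k in s: print(k,np.round(s[k],4))
```

```text
time 3.3
joint_positions [-0.5585  0.712   1.2186  0.006   1.2048 -0.2515]
qd [ 0.0188 -0.0619  0.0309  0.015   0.0341  0.0067]
joint_efforts [ -0.2021 -61.8223 -26.1435   0.0109  -0.4154  -0.1359]
tool_pos [ 0.611  -0.2896  0.1144]
tool_rot [0.8075 0.5898 0.0037 0.0018]
wrist_force [-0.2552  1.4522 -0.4282]
torque [-0.0029 -0.0041 -0.0185]
width 0.0005
```

Call:
carry_out --targets '[{"dp":[0.0123,-0.006,0.003],"delta_rot":[0,0,0],"grip":0},{"dp":[0,0,0.004],"delta_rot":[0,0,0],"grip":0},{"dp":[0,0,0.003],"delta_rot":[0,0,0],"grip":0},{"dp":[0,0,0.0015],"delta_rot":[0,0,0],"grip":0}]'

```text
time: 3.7
tool_pos: [0.6085, -0.2727, 0.1039]
tool_rot: [0.807, 0.59, 0.004, 0.002]
wrist_force: [0.8, -0.1, 0.1]
width: 0.0001
```

Call:
carry_out --targets '[{"dp":[0,0,0.0015],"delta_rot":[0,0,0],"grip":0},{"dp":[0,0,0.001],"delta_rot":[0,0,0],"grip":0}]'

```text
time: 3.9
tool_pos: [0.6089, -0.2721, 0.1031]
tool_rot: [0.807, 0.591, 0.005, 0.003]
wrist_force: [0.2, 0.9, -0.1]
width: 0.0003
```

Call:
carry_out --targets '[{"dp":[0,0,0.0015],"delta_rot":[0,0,0],"grip":0},{"dp":[0,0,0.0015],"delta_rot":[0,0,0],"grip":0}]'

```text
time: 4.1
tool_pos: [0.6092, -0.2721, 0.101]
tool_rot: [0.807, 0.591, 0.005, 0.004]
wrist_force: [-0.3, 0.6, -0.4]
width: -0.0007
```

Call:
carry_out --targets '[{"dp":[0,0,0.0015],"delta_rot":[0,0,0],"grip":0},{"dp":[0,0,0.001],"delta_rot":[0,0,0],"grip":0}]'

```text
time: 4.3
tool_pos: [0.6093, -0.2723, 0.0983]
tool_rot: [0.807, 0.591, 0.005, 0.004]
wrist_force: [-0.0, 0.1, 0.1]
width: -0.0
```

Call:
carry_out --targets '[{"dp":[0,0,0.0015],"delta_rot":[0,0,0],"grip":0}]'

```text
time: 4.4
tool_pos: [0.6093, -0.2724, 0.0967]
tool_rot: [0.807, 0.591, 0.005, 0.004]
wrist_force: [-0.7, 0.2, 0.2]
width: 0.0
```

Call:
carry_out --targets '[{"dp":[0,0,0.0015],"delta_rot":[0,0,0],"grip":0}]'

```text
time: 4.5
tool_pos: [0.6093, -0.2725, 0.095]
tool_rot: [0.807, 0.591, 0.005, 0.004]
wrist_force: [0.6, 0.3, 0.5]
width: 0.0
```

Call:
carry_out --targets '[{"dp":[0,0,0.0015],"delta_rot":[0,0,0],"grip":0}]'

```text
time: 4.6
tool_pos: [0.6093, -0.2725, 0.0932]
tool_rot: [0.807, 0.591, 0.005, 0.004]
wrist_force: [0.2, -0.2, -0.5]
width: 0.0001
```

Run:
```python
from h import *
im,d=get_image('side'); cv2.imwrite('pics/s1.png',cv2.resize(im[170:290,190:350],None,fx=5,fy=5,interpolation=cv2.INTER_CUBIC)[:,:,::-1])
C=T('side'); print(proj('side',[[.6093,-.2725,.0742],[.6093,-.2725,.0932]],C)); s=telemetry.observe(); print(s['wrist_force'],s['tool_pos'],s['torque'])
```

```text
[[233.82420547 277.80943944]
 [229.23250216 277.93378433]]
[-0.10045235  0.05753867 -0.43036812] [ 0.60908402 -0.27241336  0.09288609] [ 0.00455538 -0.04114433 -0.00789528]
```

View pics/s1.png

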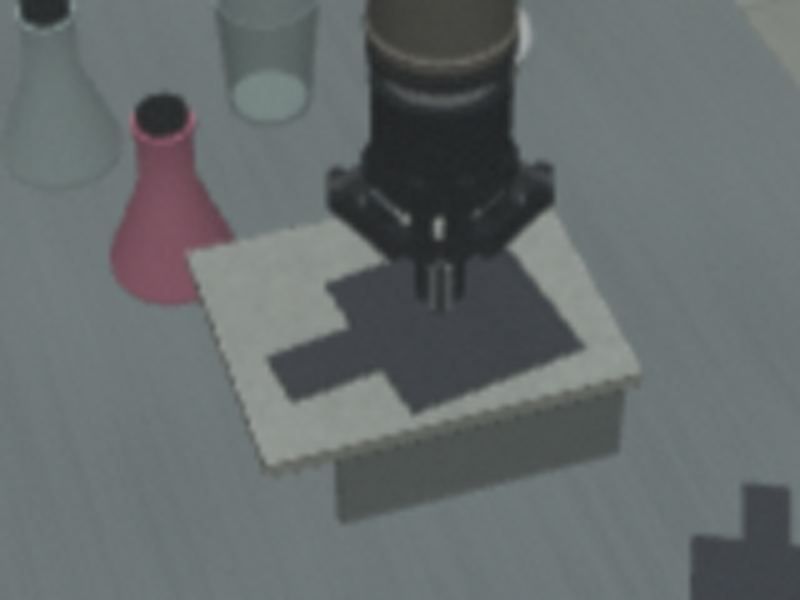

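The side crop shows the closed fingertips at about pixel (232,278), right at the plate's surface. I'll continue in small steps.

Call:
carry_out --targets '[{"dp":[0,0,0.0015],"delta_rot":[0,0,0],"grip":0}]'

```text
time: 4.75
tool_pos: [0.6092, -0.2725, 0.0914]
tool_rot: [0.807, 0.591, 0.005, 0.004]
wrist_force: [0.5, 0.2, 0.0]
width: 0.0
```

Call:
carry_out --targets '[{"dp":[0,0,0.0015],"delta_rot":[0,0,0],"grip":0}]'

```text
time: 4.85
tool_pos: [0.6092, -0.2725, 0.0897]
tool_rot: [0.807, 0.591, 0.005, 0.004]
wrist_force: [-0.1, -0.1, 0.5]
width: -0.0001
```

Call:
carry_out --targets '[{"dp":[0,0,0.0012],"delta_rot":[0,0,0],"grip":0},{"dp":[0,0,0.0012],"delta_rot":[0,0,0],"grip":0}]'

```text
time: 5.05
tool_pos: [0.6092, -0.2725, 0.087]
tool_rot: [0.807, 0.591, 0.005, 0.004]
wrist_force: [0.5, -0.0, 0.3]
width: 0.0002
```

Run:
```python
from h import *
s=telemetry.observe()
for n in('side','top'):
    im,d=get_image(n); C=T(n); X=cloud(n,d,C)
    if n=='side':
        for r in range(205,242,2):
            print(r,[ (im[r,c].max(),*(X[r,c]*1000).round().astype(int)) for c in (274,277,280)])
w,d=get_image('wrist'); cv2.imwrite('pics/w1.png',w[:,:,::-1]); print(calibration('wrist')['tool_from_camera'])
print(s)
```

```text
205 [(np.uint8(42), np.int64(584), np.int64(-305), np.int64(224)), (np.uint8(40), np.int64(590), np.int64(-309), np.int64(226)), (np.uint8(42), np.int64(599), np.int64(-309), np.int64(223))]
207 [(np.uint8(45), np.int64(593), np.int64(-280), np.int64(192)), (np.uint8(41), np.int64(591), np.int64(-308), np.int64(217)), (np.uint8(43), np.int64(610), np.int64(-282), np.int64(188))]
209 [(np.uint8(43), np.int64(591), np.int64(-286), np.int64(191)), (np.uint8(43), np.int64(601), np.int64(-282), np.int64(184)), (np.uint8(41), np.int64(608), np.int64(-288), np.int64(187))]
211 [(np.uint8(42), np.int64(592), np.int64(-285), np.int64(182)), (np.uint8(41), np.int64(601), np.int64(-283), np.int64(177)), (np.uint8(39), np.int64(609), np.int64(-286), np.int64(178))]
213 [(np.uint8(43), np.int64(591), np.int64(-286), np.int64(175)), (np.uint8(46), np.int64(602), np.int64(-282), np.int64(169)), (np.uint8(41), np.int64(608), np.int64(-288), np.int64(172))]
215 [(np.uint8(43), np.int64(592), np.int64(-285), np.int64(167)), (np.uint8(98), np.int64(633), np.int64(-201), np.int64(76)), (np.uint8(41), np
[... 2723 characters left out ...]
e+00  0.00000000e+00  0.00000000e+00  1.00000000e+00]]
{'time': 5.05, 'joint_positions': array([-0.53809591,  0.72150626,  1.28225115,  0.0065397 ,  1.12729424,
       -0.23385286]), 'qd': array([-0.00063592,  0.0153626 ,  0.01268453,  0.00154021, -0.0282298 ,
       -0.00170069]), 'joint_efforts': array([-3.74202427e-03, -5.98812532e+01, -2.29670513e+01,  2.43333913e-02,
       -1.38064832e-02,  1.06161210e-04]), 'tool_pos': array([ 0.60918835, -0.27245399,  0.08700937]), 'tool_rot': array([0.80689838, 0.59065935, 0.0047774 , 0.00370414]), 'wrist_force': array([ 0.50943081, -0.00544425,  0.33479254]), 'torque': array([-0.02544454,  0.04785197, -0.0601937 ]), 'width': 0.00020976123189962132}
```

View pics/w1.png

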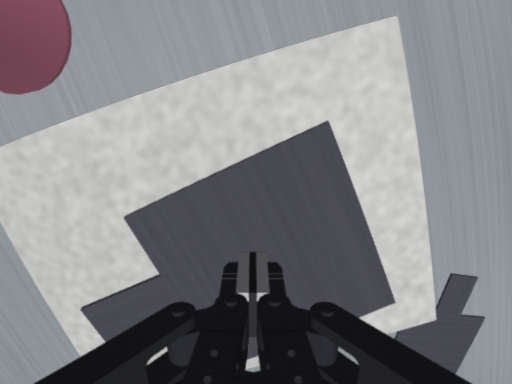

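Call:
carry_out --targets '[{"dp":[0,0,0.0012],"delta_rot":[0,0,0],"grip":0},{"dp":[0,0,0.0012],"delta_rot":[0,0,0],"grip":0}]'

```text
time: 5.4
tool_pos: [0.6094, -0.2725, 0.0848]
tool_rot: [0.807, 0.591, 0.005, 0.004]
wrist_force: [-0.0, 0.3, -0.4]
width: 0.0001
```

Run:
```python
from h import *
c=calibration('wrist'); print(c['mtx'],c['dist'])
C=T('wrist'); s=telemetry.observe(); z=R.from_quat(s['tool_rot']).as_matrix()[:,2]
print([proj('wrist',[np.array(s['tool_pos'])+z*a],C).round(1) for a in(-.01,0,.01,.019)])
```

```text
[[320.01698128   0.         252.31285678]
 [  0.         320.01698128 202.01744287]
 [  0.           0.           1.        ]] [-0.09179986  0.          0.          0.          0.        ]
[array([[277.6, 251. ]]), array([[267., 251.]]), array([[257.4, 251.1]]), array([[249.7, 251.1]])]
```

Run:
```python
from h import *
C=T('wrist'); w,d=get_image('wrist'); X=cloud('wrist',d,C)
g=w.max(2).astype(int)
for rc in[(180,250),(200,220),(230,330),(100,300),(150,100),(60,200),(30,300),(200,470)]: print(rc,g[rc],X[rc].round(4))
for r in range(240,300,6): print(r,d[r,244:262:4].round(4),X[r,248].round(4))
t,d=get_image('top'); X=cloud('top',d,T('top'))
m=(X[:,:,2]>.03)&(X[:,:,2]<.1); print(np.median(X[m][:,2]))
```

```text
(180, 250) 83 [ 0.6226 -0.2293  0.0818]
(200, 220) 82 [ 0.6061 -0.2338  0.0836]
(230, 330) 82 [ 0.653  -0.2655  0.0836]
(100, 300) 204 [ 0.655  -0.2011  0.081 ]
(150, 100) 201 [ 0.5595 -0.1939  0.0801]
(60, 200) 161 [ 0.6098 -0.161  -0.0008]
(30, 300) 157 [ 6.786e-01 -1.632e-01  5.000e-04]
(200, 470) 154 [ 0.7781 -0.3181  0.0014]
240 [0.1613 0.1603 0.1617 0.1612 0.1594] [ 0.6124 -0.2582  0.0832]
246 [0.1601 0.1612 0.1616 0.1629 0.1639] [ 0.6113 -0.2613  0.0834]
252 [0.1554 0.1536 0.1542 0.1549 0.1546] [ 0.6116 -0.2607  0.0911]
258 [0.1498 0.1483 0.1482 0.1496 0.1493] [ 0.6115 -0.2608  0.0968]
264 [0.1446 0.1452 0.1435 0.1443 0.1441] [ 0.6112 -0.2618  0.1005]
270 [0.1391 0.1388 0.1396 0.1389 0.1387] [ 0.6114 -0.2611  0.1069]
276 [0.1348 0.1354 0.1352 0.1341 0.1335] [ 0.6112 -0.2617  0.1108]
282 [0.1306 0.1296 0.1307 0.1296 0.1296] [ 0.6115 -0.2609  0.1166]
288 [0.1272 0.127  0.     0.1265 0.1268] [ 0.6112 -0.2617  0.1196]
294 [0.1227 0.1237 0.1241 0.1235 0.125 ] [ 0.6111 -0.262   0.1233]
0.07700914276161663
```

Wrist depth puts the closed tip at about z≈0.087, level with the reported TCP rather than 19 mm ahead of it. I'll go by contact instead.

Call:
carry_out --targets '[{"dp":[0,0,0.0012],"delta_rot":[0,0,0],"grip":0},{"dp":[0,0,0.0012],"delta_rot":[0,0,0],"grip":0}]'

```text
time: 5.7
tool_pos: [0.6094, -0.2725, 0.0823]
tool_rot: [0.807, 0.591, 0.005, 0.004]
wrist_force: [-0.0, 0.1, -0.1]
width: -0.0
```

Call:
carry_out --targets '[{"dp":[0,0,0.0012],"delta_rot":[0,0,0],"grip":0},{"dp":[0,0,0.001],"delta_rot":[0,0,0],"grip":0}]'

```text
time: 5.9
tool_pos: [0.61, -0.2728, 0.0821]
tool_rot: [0.807, 0.591, 0.005, 0.005]
wrist_force: [-1.1, -0.0, 5.7]
width: -0.0002
```

Call:
carry_out --targets '[{"dp":[-0.0023,-0.0077,0.0015],"delta_rot":[0,0,0],"grip":0},{"dp":[-0.0023,-0.0077,0.0015],"delta_rot":[0,0,0],"grip":0}]'

```text
time: 6.1
tool_pos: [0.5972, -0.2737, 0.0821]
tool_rot: [0.807, 0.591, 0.008, 0.009]
wrist_force: [2.2, -0.2, 6.5]
width: -0.0005
```

Call:
carry_out --targets '[{"dp":[-0.002,-0.008,0.0014],"delta_rot":[0,0,0],"grip":0},{"dp":[-0.002,-0.008,0.0014],"delta_rot":[0,0,0],"grip":0},{"dp":[-0.002,-0.008,0.0014],"delta_rot":[0,0,0],"grip":0}]'

```text
time: 6.4
tool_pos: [0.5764, -0.2741, 0.0822]
tool_rot: [0.806, 0.591, 0.011, 0.016]
wrist_force: [2.3, 1.1, 7.1]
width: -0.0
```

Call:
carry_out --targets '[{"dp":[-0.002,-0.0085,0.0014],"delta_rot":[0.018,0,0],"grip":0},{"dp":[-0.002,-0.0085,0.0014],"delta_rot":[0.018,0,0],"grip":0},{"dp":[-0.002,-0.0085,0.0014],"delta_rot":[0.018,0,0],"grip":0}]'

```text
time: 6.7
tool_pos: [0.5534, -0.274, 0.0821]
tool_rot: [0.807, 0.591, -0.003, -0.001]
wrist_force: [1.4, -0.2, 5.0]
width: 0.0003
```

Call:
carry_out --targets '[{"dp":[-0.002,-0.0085,0.0016],"delta_rot":[0.003,0,0],"grip":0},{"dp":[-0.002,-0.0075,0.0014],"delta_rot":[0.003,0,0],"grip":0}]'

```text
time: 6.9
tool_pos: [0.5394, -0.2744, 0.0821]
tool_rot: [0.807, 0.591, -0.003, 0.001]
wrist_force: [1.3, -0.2, 5.0]
width: -0.0002
```

```bash
cat >> h.py <<'E'
def plate_top(z=.083,box=(130,250,255,335),thr=60,zlo=.06):
    im,d=get_image('top'); C=T('top'); X=cloud('top',d,C); g=im.max(2)
    m=np.zeros(g.shape,np.uint8); r0,r1,c0,c1=box; m[r0:r1,c0:c1]=(g[r0:r1,c0:c1]<thr)
    return im,m,X,C
E
python3 - <<'E'
from h import *
im,m,X,C=plate_top(); cv2.imwrite('pics/t2.png',cv2.resize(im[130:260,240:350],None,fx=4.5,fy=4.5,interpolation=cv2.INTER_CUBIC)[:,:,::-1])
print(telemetry.observe()['tool_pos'],telemetry.observe()['wrist_force'])
for l in('tongue_tip','shelf_edge'):
    for r in models.mark_of('top',l)[:4]: print(l,round(r['score'],2),np.round(r['centre'],1),atz('top',r['centre'],.082,C).round(4))
E
```

```text
[ 0.53848481 -0.2744098   0.08210943] [-1.76148644  0.29217092  5.14892739]
tongue_tip 0.68 [226.4 305.3] [ 0.4454 -0.2937  0.082 ]
tongue_tip 0.6 [234.  396.4] [ 0.4285 -0.5826  0.082 ]
tongue_tip 0.58 [130.9 331.3] [ 0.7523 -0.3723  0.082 ]
```

View pics/t2.png

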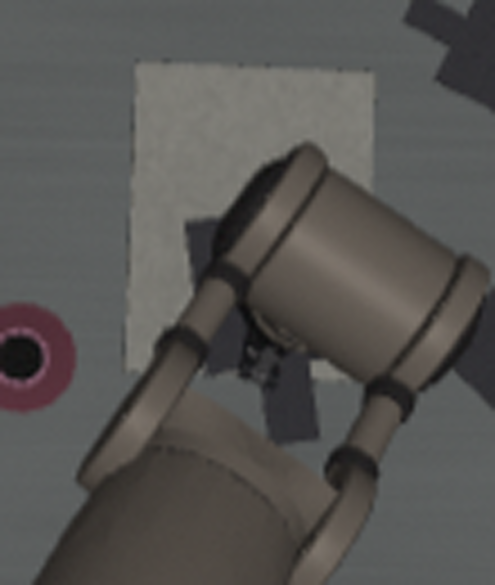

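The top crop shows the tongue past the shelf's front edge, tip near full-image pixel (228,306), about 47 mm out. Next I lift away and learn the arm's kinematics for the wrist flip.

Call:
carry_out --targets '[{"dp":[0,0,-0.008],"delta_rot":[0,0,0],"grip":0},{"dp":[0,0,-0.04],"delta_rot":[0,0,0],"grip":0},{"dp":[0,0,-0.05],"delta_rot":[0,0,0],"grip":0},{"dp":[0,0,-0.05],"delta_rot":[0,0,0],"grip":0},{"dp":[0,0,-0.05],"delta_rot":[0,0,0],"grip":0},{"dp":[0,0,-0.03],"delta_rot":[0,0.1,0],"grip":0.03},{"dp":[0,0,0],"delta_rot":[0,0.13,0],"grip":0.03},{"dp":[0,0,0],"delta_rot":[0,0.13,0],"grip":0.03},{"dp":[0,0,0],"delta_rot":[0,0,0],"grip":0.03}]'

```text
time: 7.95
tool_pos: [0.5403, -0.2712, 0.3229]
tool_rot: [0.792, 0.583, 0.146, -0.107]
wrist_force: [-0.1, -0.6, -1.2]
width: 0.0297
```

```bash
cat > kin.py <<'E'
from h import *
from scipy.optimize import least_squares
D=[([1.18097539,.34271477,1.52503391,0,1.27540733,-.14601804],[.12657181,.50908711,.2296242]),
([-0.53809591,0.72150626,1.28225115,0.0065397,1.12729424,-0.23385286],[.60918835,-.27245399,.08700937]),
([-.5585,.712,1.2186,.006,1.2048,-.2515],[.611,-.2896,.1144])]
Rz=lambda a:R.from_euler('z',a).as_matrix(); Ry=lambda a:R.from_euler('y',a).as_matrix()
def fkR(q,sg=1): return Rz(q[0])@Ry(q[1]+q[2])@Rz(sg*q[3])@Ry(q[4])@Rz(q[5]+np.pi/2)
E
python3 - <<'E'
from kin import *
s=telemetry.observe(); q=s['joint_positions']; np.set_printoptions(precision=4,suppress=True)
print(repr(q),repr(s['tool_pos']),s['qd'],s['width'],s['tool_rot'])
Rm=R.from_quat(s['tool_rot']).as_matrix()
for sg in(1,-1): print(sg,(fkR(q,sg).T@Rm).round(4).tolist())
im,m,X,C=plate_top()
n,l,st,_=cv2.connectedComponentsWithStats(m)
for k in range(1,n):
  if st[k,4]>150:
    P=np.array([atz('top',p,.083,C) for p in np.argwhere(l==k)])[:,:2]; print(st[k],cv2.minAreaRect(P.astype(np.float32)),P.mean(0))
E
```

```text
array([-0.7621,  0.5126,  1.0602,  0.3291,  1.7275, -0.4356]) array([ 0.5403, -0.2712,  0.3229]) [ 0.0501 -0.0386 -0.0077 -0.0438 -0.0162  0.0209] 0.029694563043909245 [ 0.7917  0.5834  0.146  -0.1072]
1 [[1.0, 0.0, 0.0], [-0.0, 1.0, -0.0], [-0.0, 0.0, 1.0]]
-1 [[0.8273, 0.0175, 0.5614], [-0.1735, 0.9586, 0.2258], [-0.5342, -0.2842, 0.7961]]
[ 281  168   54   61 2031] ((0.5305816531181335, -0.3145570456981659), (0.16487398743629456, 0.18121597170829773), 14.248910903930664) [ 0.5375 -0.3061]
[303 224  32  26 522] ((0.4149584472179413, -0.3358086347579956), (0.07824352383613586, 0.09851130098104477), 1.3460220098495483) [ 0.4064 -0.344 ]
```

```bash
cat >> kin.py <<'E'
D+=[([-0.7621,0.5126,1.0602,0.3291,1.7275,-0.4356],[.5403,-.2712,.3229])]
def fk(q,k):
    a,b,H,c,L2,e,L3,d=k; Rm=fkR(q)
    return Rz(q[0])@(np.array([a,b,H])+Ry(q[1])@[c,0,L2]+Ry(q[1]+q[2])@[e,0,L3])+Rm[:,2]*d,Rm
def fit():
    f=lambda k:np.concatenate([(fk(q,k)[0]-p) for q,p in D]+[.003*(np.array(k)-[0,.076,.35,0,.35,0,.35,.25])])
    r=least_squares(f,[0,.076,.35,0,.35,0,.35,.25]); return r.x,r.fun[:3*len(D)],np.linalg.svd(r.jac)[1]
E
python3 - <<'E'
from kin import *
k,e,s=fit(); print(k.round(4),np.abs(e).max(),s.round(4))
E
```

```text
[-0.000e+00  7.640e-02  2.231e-01  1.000e-04  5.063e-01  4.660e-02
  3.796e-01  3.147e-01] 2.9955796305936033e-05 [3.9687 3.4489 2.0047 0.3992 0.2385 0.2301 0.2199 0.1358]
```

```bash
cat >> kin.py <<'E'
K=fit()[0]
LO=np.array([-2.53,-.77,.04,-1,.28,-3.11])+.02; HI=np.array([2.53,2.02,2.7,4.14,2.66,3.11])-.02
def pose(psi,p,up=-1):  # horizontal tool heading psi, y axis world z*up
    z=np.array([np.cos(psi),np.sin(psi),0]); y=np.array([0,0,up]); return np.array(p,float),np.stack([np.cross(y,z),y,z],1)
def down(ang,p): # tool x axis at world angle ang
    x=np.array([np.cos(ang),np.sin(ang),0]); z=np.array([0,0,-1.]); return np.array(p,float),np.stack([x,np.cross(z,x),z],1)
def ik(P,q0):
    p,Rm=P
    def f(q):
        a,b=fk(q,K); return np.r_[(a-p)*5,R.from_matrix(b.T@Rm).as_rotvec()]
    r=least_squares(f,np.clip(q0,LO+.001,HI-.001),bounds=(LO,HI)); return r.x,np.abs(r.fun).max()
def rows(poses):
    out=[]
    for (p,A),(p2,B) in zip(poses[:-1],poses[1:]):
        out.append((A.T@(p2-p),R.from_matrix(A.T@B).as_rotvec()))
    return out
def show(rs):
    for d,r in rs: print('{"dp": %s, "delta_rot": %s}'%(d.round(4).tolist(),r.round(3).tolist()), round(np.linalg.norm(d)*1000),round(np.degrees(np.linalg.norm(r)),1))
E
python3 - <<'E'
from kin import *
np.set_printoptions(precision=3,suppress=True)
q=telemetry.observe()['joint_positions']
seed=np.array([-.8,0,2.2,3.0,.9,0])
for psi in (0,8,-10):
  a=np.radians(psi)
  for nm,p in(('grip',[.481,-.284,.0815]),('pre',[.455,-.215,.0815]),('above',[.455,-.215,.25]),('above2',[.5,-.25,.3])):
    x,e=ik(pose(a,p),seed); print(psi,nm,x,round(e,4))
E
```

```text
0 grip [-1.275  1.132  2.257  1.858  1.642 -0.237] 0.0
0 pre [-1.295  1.249  2.433  1.809  1.711 -0.524] 0.0
0 above [-1.295  0.644  2.53   1.847  1.58  -0.032] 0.0
0 above2 [-1.181  0.467  2.358  1.943  1.452  0.294] 0.0
8 grip [-1.303  1.099  2.158  1.699  1.586 -0.114] 0.0
8 pre [-1.326  1.175  2.338  1.669  1.609 -0.37 ] 0.0
8 above [-1.326  0.63   2.422  1.675  1.561  0.089] 0.0
8 above2 [-1.221  0.494  2.26   1.765  1.492  0.381] 0.0
-10 grip [-1.2    1.191  2.362  2.078  1.78  -0.357] 0.0
-10 pre [-1.197  1.364  2.529  1.991  1.935 -0.673] 0.0
-10 above [-1.197  0.692  2.649  2.111  1.674 -0.171] 0.0
-10 above2 [-1.083  0.446  2.46   2.219  1.427  0.187] 0.0
```

Run:
```python
from kin import *
np.set_printoptions(precision=3,suppress=True)
s=telemetry.observe();q=s['joint_positions']
qa=ik(pose(np.radians(8),[.45,-.215,.25]),[-1.3,.6,2.4,1.7,1.5,0])[0]
n=20; Q=[q+(qa-q)*t for t in np.linspace(0,1,n+1)]
F=[fk(x,K) for x in Q]; print(np.array([f[0] for f in F])[::4]); print('maxdq/row',np.abs(qa-q)/n)
show(rows(F))
c=np.array([.5455,.2797])
for psi in(-30,-10,10,27,45,60,80):
  a=np.radians(psi); p=np.r_[c-.067*np.array([np.cos(a),np.sin(a)]),.1215]
  for sd in([-.3,.8,2.,1.7,1.5,0],[.3,.5,2.,3.1,.9,0],[1.2,.5,2,1.,1.,0.]):
    x,e=ik(pose(a,p),sd); 
    if e<1e-3: print(psi,x)
```

```text
[[ 0.541 -0.27   0.323]
 [ 0.509 -0.219  0.266]
 [ 0.491 -0.179  0.247]
 [ 0.484 -0.165  0.25 ]
 [ 0.475 -0.182  0.256]
 [ 0.45  -0.215  0.25 ]]
maxdq/row [0.029 0.006 0.068 0.067 0.008 0.026]
{"dp": [0.0024, -0.0122, 0.0205], "delta_rot": [0.016, 0.089, 0.069]} 24 6.5
{"dp": [0.0014, -0.0117, 0.0185], "delta_rot": [0.014, 0.09, 0.072]} 22 6.7
{"dp": [0.0005, -0.011, 0.0164], "delta_rot": [0.012, 0.09, 0.076]} 20 6.8
{"dp": [-0.0002, -0.0102, 0.0143], "delta_rot": [0.01, 0.09, 0.079]} 18 6.9
{"dp": [-0.0007, -0.0093, 0.0122], "delta_rot": [0.008, 0.091, 0.082]} 15 7.0
{"dp": [-0.0011, -0.0083, 0.0101], "delta_rot": [0.006, 0.091, 0.085]} 13 7.1
{"dp": [-0.0013, -0.0073, 0.0081], "delta_rot": [0.004, 0.091, 0.087]} 11 7.2
{"dp": [-0.0013, -0.0062, 0.0061], "delta_rot": [0.002, 0.092, 0.089]} 9 7.3
{"dp": [-0.0011, -0.0051, 0.0042], "delta_rot": [0.001, 0.092, 0.091]} 7 7.4
{"dp": [-0.0008, -0.0041, 0.0024], "delta_rot": [-0.001, 0.092, 0.093]} 5 7.5
{"dp": [-0.0004, -0.003, 0.0007], "delta_rot": [-0.002, 0.093, 0.094]} 3 7.6
{"dp": [0.0002, -0.002, -0.0009], "delta_rot": [-0.004, 0.09
[... 619 characters left out ...]
 0.1]} 13 8.0
10 [0.615 1.097 2.439 3.614 1.926 0.176]
10 [0.615 1.097 2.439 3.614 1.926 0.176]
10 [0.615 1.097 2.439 3.614 1.926 0.176]
27 [ 0.141  1.196  2.546  2.748  2.134 -0.218]
27 [ 0.141  1.196  2.546  2.748  2.134 -0.218]
27 [ 0.141  1.196  2.546  2.748  2.134 -0.218]
45 [-0.245  1.091  2.431  2.079  1.763 -0.33 ]
45 [-0.245  1.091  2.431  2.079  1.763 -0.33 ]
45 [-0.245  1.091  2.431  2.079  1.763 -0.33 ]
60 [-0.357  1.001  2.219  1.737  1.584 -0.077]
60 [-0.357  1.001  2.219  1.737  1.584 -0.077]
60 [-0.357  1.001  2.219  1.737  1.584 -0.077]
80 [-0.355  0.993  1.872  1.397  1.62   0.272]
80 [-0.355  0.993  1.872  1.397  1.62   0.272]
80 [-0.355  0.993  1.872  1.397  1.62   0.272]
```

Call:
carry_out --targets '[{"dp":[0.0024,-0.0122,0.0205],"delta_rot":[0.016,0.089,0.069],"grip":0.04},{"dp":[0.0014,-0.0117,0.0185],"delta_rot":[0.014,0.09,0.072],"grip":0.04},{"dp":[0.0005,-0.011,0.0164],"delta_rot":[0.012,0.09,0.076],"grip":0.04},{"dp":[0,-0.01,0.0143],"delta_rot":[0.01,0.09,0.079],"grip":0.04},{"dp":[-0.0007,-0.0093,0.0122],"delta_rot":[0.008,0.091,0.082],"grip":0.04},{"dp":[-0.001,-0.0083,0.01],"delta_rot":[0.006,0.091,0.085],"grip":0.04},{"dp":[-0.0013,-0.0073,0.008],"delta_rot":[0.004,0.091,0.087],"grip":0.04},{"dp":[-0.0013,-0.0062,0.006],"delta_rot":[0.002,0.092,0.089],"grip":0.04},{"dp":[-0.001,-0.005,0.004],"delta_rot":[0.001,0.092,0.091],"grip":0.04},{"dp":[-0.0008,-0.004,0.0024],"delta_rot":[-0.001,0.092,0.093],"grip":0.04},{"dp":[-0.0004,-0.003,0.0007],"delta_rot":[-0.002,0.093,0.094],"grip":0.04},{"dp":[0,-0.002,-0.001],"delta_rot":[-0.004,0.093,0.095],"grip":0.04},{"dp":[0.0008,-0.001,-0.0025],"delta_rot":[-0.005,0.094,0.096],"grip":0.04},{"dp":[0.0015,0,-0.004],"delta_rot":[-0.006,0.094,0.097],"grip":0.04},{"dp":[0.0023,0.0006,-0.005],"delta_rot":[-0.007,0.095,0.098],"grip":0.04},{"dp":[0.003,0.0014,-0.0064],"delta_rot":[-0.007,0.095,0.098],"grip":0.04},{"dp":[0.004,0.002,-0.0075],"delta_rot":[-0.008,0.096,0.099],"grip":0.04},{"dp":[0.0047,0.0026,-0.0085],"delta_rot":[-0.008,0.096,0.099],"grip":0.04},{"dp":[0.0055,0.003,-0.0094],"delta_rot":[-0.009,0.096,0.1],"grip":0.04},{"dp":[0.0063,0.0036,-0.01],"delta_rot":[-0.009,0.096,0.1],"grip":0.04}]'

```text
time: 10.0
tool_pos: [0.4507, -0.1832, 0.2458]
tool_rot: [0.539, -0.483, 0.442, -0.531]
wrist_force: [-0.3, 0.4, 0.3]
width: 0.04
```

```bash
cat >> kin.py <<'E'
def goto(P,nmin=1,sp=.045,rot=.14):
    s=telemetry.observe(); A=R.from_quat(s['tool_rot']).as_matrix(); p0=s['tool_pos']
    rv=R.from_matrix(A.T@P[1]).as_rotvec()
    n=max(nmin,int(np.ceil(np.linalg.norm(P[0]-p0)/sp)),int(np.ceil(np.linalg.norm(rv)/rot)))
    W=[(p0+(P[0]-p0)*t,A@R.from_rotvec(rv*t).as_matrix()) for t in np.linspace(0,1,n+1)]
    print('from',p0.round(4),'to',P[0].round(4),'n',n,'q',s['joint_positions'].round(3),'F',s['wrist_force'].round(1),'w',round(s['width'],4)); show(rows(W)); return W
E
python3 - <<'E'
from kin import *
goto(pose(np.radians(8),[.45,-.215,.2]))
im,m,X,C=plate_top(); cv2.imwrite('pics/t3.png',cv2.resize(im[130:260,230:350],None,fx=4.5,fy=4.5,interpolation=cv2.INTER_CUBIC)[:,:,::-1])
mm=(abs(X[:,:,2]-.0825)<.012)&(im.max(2)<80); 
n,l,st,_=cv2.connectedComponentsWithStats((m&mm).astype(np.uint8))
for k in range(1,n):
  if st[k,4]>100:
    P=np.array([atz('top',p,.083,C) for p in np.argwhere(l==k)])[:,:2]; print(st[k],cv2.minAreaRect(P.astype(np.float32)),P.mean(0))
E
```

```text
from [ 0.4507 -0.1832  0.2458] to [ 0.45  -0.215  0.2  ] n 2 q [-1.311  0.596  2.494  1.682  1.519  0.087] F [-0.3  0.4  0.3] w 0.04
{"dp": [0.0165, 0.0224, -0.0016], "delta_rot": [0.023, 0.003, -0.018]} 28 1.7
{"dp": [0.0161, 0.0227, -0.0021], "delta_rot": [0.023, 0.003, -0.018]} 28 1.7
[ 281  176   39   53 1314] ((0.5201241374015808, -0.27993661165237427), (0.1605098694562912, 0.10766313225030899), 9.281954765319824) [ 0.53584258 -0.27735836]
```

View pics/t3.png

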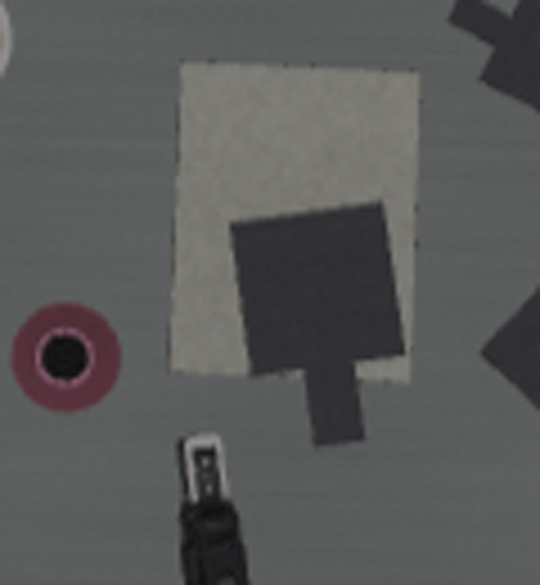

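The top crop shows the plate clear: the tongue tip is at full-image pixel (228,305), about 48 mm past the edge, with yaw 9.3°. I'll descend beside the tongue, then slide in sideways.

Call:
carry_out --targets '[{"dp":[0.0165,0.0224,-0.001],"delta_rot":[0.023,-0.007,-0.018],"grip":0.04},{"dp":[0.0165,0.0224,-0.001],"delta_rot":[0.023,-0.007,-0.018],"grip":0.04},{"dp":[0,0.035,0],"delta_rot":[0,0,0],"grip":0.04},{"dp":[0,0.035,0],"delta_rot":[0,0,0],"grip":0.04},{"dp":[0,0.02,0],"delta_rot":[0,0,0],"grip":0.04},{"dp":[0,0,0],"delta_rot":[0,0,0],"grip":0.04}]'

```text
time: 10.65
tool_pos: [0.4543, -0.2054, 0.1064]
tool_rot: [0.548, -0.446, 0.454, -0.542]
wrist_force: [-0.7, 0.5, 0.6]
width: 0.0403
```

Run:
```python
from kin import *
a=np.radians(9.3)
goto(pose(a,[.448,-.22,.0815]))
```

```text
from [ 0.4543 -0.2054  0.1064] to [ 0.448  -0.22    0.0815] n 1 q [-1.324  1.096  2.349  1.624  1.589 -0.317] F [-0.7  0.5  0.6] w 0.0403
{"dp": [0.0128, 0.025, -0.0089], "delta_rot": [-0.002, 0.028, 0.014]} 30 1.8
```

Call:
carry_out --targets '[{"dp":[0.0065,0.0125,-0.0045],"delta_rot":[-0.001,0.014,0.007],"grip":0.04},{"dp":[0.0065,0.0125,-0.0045],"delta_rot":[-0.001,0.014,0.007],"grip":0.04},{"dp":[0,0,0],"delta_rot":[0,0,0],"grip":0.04}]'

```text
time: 10.95
tool_pos: [0.4493, -0.217, 0.0833]
tool_rot: [0.542, -0.453, 0.456, -0.541]
wrist_force: [0.6, 0.6, 0.3]
width: 0.0401
```

Run:
```python
from kin import *
a=np.radians(9.3)
goto(pose(a,[.480,-.2864,.0815]),sp=.02)
```

```text
from [ 0.4493 -0.217   0.0833] to [ 0.48   -0.2864  0.0815] n 4 q [-1.349  1.157  2.316  1.614  1.588 -0.336] F [0.6 0.6 0.3] w 0.0401
{"dp": [0.0184, 0.0005, 0.0045], "delta_rot": [-0.0, 0.003, 0.001]} 19 0.2
{"dp": [0.0184, 0.0005, 0.0046], "delta_rot": [-0.0, 0.003, 0.001]} 19 0.2
{"dp": [0.0184, 0.0005, 0.0046], "delta_rot": [-0.0, 0.003, 0.001]} 19 0.2
{"dp": [0.0184, 0.0005, 0.0047], "delta_rot": [-0.0, 0.003, 0.001]} 19 0.2
```

Call:
carry_out --targets '[{"dp":[0.0184,0.0005,0.0046],"delta_rot":[0,0.003,0.001],"grip":0.04},{"dp":[0.0184,0.0005,0.0046],"delta_rot":[0,0.003,0.001],"grip":0.04},{"dp":[0.0184,0.0005,0.0046],"delta_rot":[0,0.003,0.001],"grip":0.04},{"dp":[0.0184,0.0005,0.0046],"delta_rot":[0,0.003,0.001],"grip":0.04},{"dp":[0,0,0],"delta_rot":[0,0,0],"grip":0.04}]'

```text
time: 11.45
tool_pos: [0.4836, -0.2832, 0.0897]
tool_rot: [0.543, -0.45, 0.456, -0.543]
wrist_force: [-0.4, -0.3, -1.5]
width: 0.0401
```

Run:
```python
from kin import *
a=np.radians(9.3)
goto(pose(a,[.480,-.2864,.0815]),sp=.02)
im,m,X,C=plate_top(); cv2.imwrite('pics/t4.png',cv2.resize(im[150:260,240:340],None,fx=5,fy=5,interpolation=cv2.INTER_CUBIC)[:,:,::-1])
```

```text
from [ 0.4836 -0.2832  0.0897] to [ 0.48   -0.2864  0.0815] n 1 q [-1.298  1.075  2.133  1.663  1.582 -0.073] F [-0.4 -0.3 -1.5] w 0.0401
{"dp": [0.0024, 0.0082, -0.0041], "delta_rot": [-0.005, 0.017, 0.007]} 9 1.1
```

View pics/t4.png

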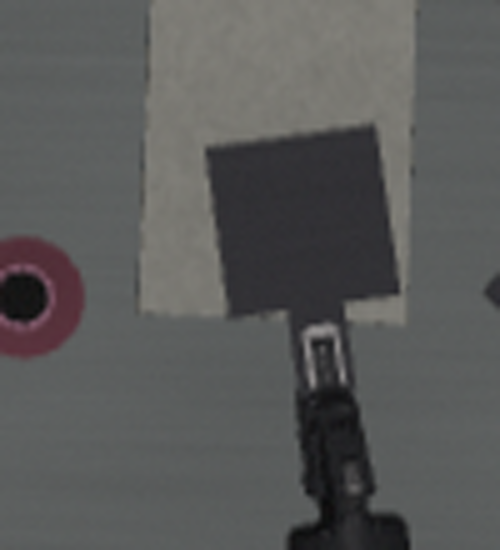

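The view shows the fingers straddling the tongue in line with it, with the pad end at about pixel (215,305) in front of the edge. I'll make a small height correction, then close.

Call:
carry_out --targets '[{"dp":[0.0024,0.008,-0.004],"delta_rot":[-0.005,0.017,0.007],"grip":0.04},{"dp":[0,0,0],"delta_rot":[0,0,0],"grip":0.04}]'

```text
time: 11.7
tool_pos: [0.4796, -0.2827, 0.0828]
tool_rot: [-0.539, 0.457, -0.456, 0.54]
wrist_force: [-0.5, 0.3, -0.4]
width: 0.0401
```

Run:
```python
from kin import *
a=np.radians(9.3)
goto(pose(a,[.480,-.2864,.0815]),sp=.02)
```

```text
from [ 0.4796 -0.2827  0.0828] to [ 0.48   -0.2864  0.0815] n 1 q [-1.307  1.091  2.144  1.668  1.58  -0.092] F [-0.5  0.3 -0.4] w 0.0401
{"dp": [0.0037, 0.0013, -0.0002], "delta_rot": [0.0, 0.004, -0.002]} 4 0.2
```

Call:
carry_out --targets '[{"dp":[0.0035,0.0013,0],"delta_rot":[0,0.004,0],"grip":0.012},{"dp":[0,0,0],"delta_rot":[0,0,0],"grip":0.012},{"dp":[0,0,0],"delta_rot":[0,0,0],"grip":0.012},{"dp":[0,0,0],"delta_rot":[0,0,0],"grip":0},{"dp":[0,0,0],"delta_rot":[0,0,0],"grip":0},{"dp":[0,0,0],"delta_rot":[0,0,0],"grip":0}]' --squeeze 70

```text
time: 12.3
tool_pos: [0.4795, -0.2852, 0.0817]
tool_rot: [-0.537, 0.459, -0.457, 0.54]
wrist_force: [-0.2, 0.3, 0.7]
width: 0.0022
```

Call:
carry_out --targets '[{"dp":[0,0,0],"delta_rot":[0,0,0],"grip":0},{"dp":[0,-0.006,0],"delta_rot":[0,0,0],"grip":0},{"dp":[0,-0.01,0],"delta_rot":[0,0,0],"grip":0},{"dp":[0,-0.02,0],"delta_rot":[0,0,0],"grip":0},{"dp":[0,-0.03,0],"delta_rot":[0,0,0],"grip":0},{"dp":[0,-0.03,0],"delta_rot":[0,0,0],"grip":0},{"dp":[0,-0.03,0],"delta_rot":[0,0,0],"grip":0},{"dp":[0,-0.015,0],"delta_rot":[0,0,0],"grip":0},{"dp":[0,0,0],"delta_rot":[0,0,0],"grip":0}]' --squeeze 115

```text
time: 13.2
tool_pos: [0.4795, -0.2844, 0.2291]
tool_rot: [-0.538, 0.461, -0.455, 0.54]
wrist_force: [0.2, 0.1, -2.1]
width: 0.0021
```

Run:
```python
from kin import *
np.set_printoptions(precision=3,suppress=True)
s=telemetry.observe(); print(s['width'],s['tool_pos'],s['wrist_force'])
C=T('wrist'); w,d=get_image('wrist'); X=cloud('wrist',d,C); A=R.from_quat(s['tool_rot']).as_matrix()
L=(X-s['tool_pos'])@A   # tool coords
m=(d>0)&(abs(L[:,:,1])<.04)&(w.max(2)<110)&(L[:,:,2]>.005)&(L[:,:,2]<.16)&(abs(L[:,:,0])<.09)
P=L[m]; print(len(P)); c,_,_,_=np.linalg.lstsq(np.c_[P[:,[0,2]],np.ones(len(P))],P[:,1],rcond=None); print('y=ax+bz+c',c)
print('rect (x,z)',cv2.minAreaRect(P[:,[0,2]].astype(np.float32)))
cv2.imwrite('pics/w5.png',w[:,:,::-1])
```

```text
0.002087685045911749 [ 0.48  -0.284  0.229] [ 0.16   0.141 -2.128]
568
y=ax+bz+c [-0.     0.001  0.   ]
rect (x,z) ((0.05446126312017441, 0.05633063241839409), (0.11904618889093399, 0.03574075177311897), 70.5972671508789)
```

View pics/w5.png

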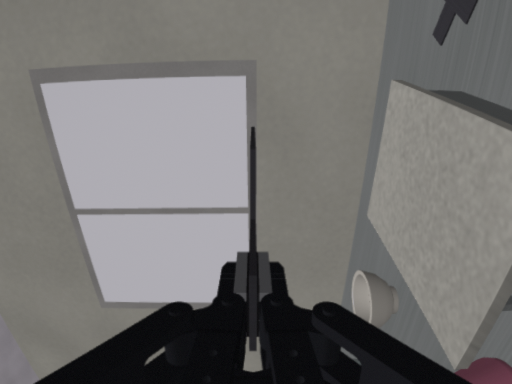

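The wrist view shows the plate edge-on and straight ahead of the pads (column 253), held level with no sag. Now I'll plan the carry to the tripod.

```bash
cat >> kin.py <<'E'
def plate_in_tool():
    A=R.from_quat([-.537,.459,-.457,.54]).as_matrix(); p=np.array([.4795,-.2852,.0817])
    v=A.T@(np.array([.5473,-.2755,.0817])-p); x=A.T@[np.cos(np.radians(9.3)),np.sin(np.radians(9.3)),0]
    return v,np.arctan2(x[0],x[2])
def place(psi,z): # tool pose so that plate origin sits over the ring
    v,_=plate_in_tool(); v=v*[1,0,1]
    P=pose(psi,[0,0,0]); return np.array([.5455,.2797,z])-P[1]@v,P[1]
E
python3 - <<'E'
from kin import *
np.set_printoptions(precision=4,suppress=True)
print(plate_in_tool(), R.from_quat([-.537,.459,-.457,.54]).as_matrix()[:,2])
q=telemetry.observe()['joint_positions']
a=np.radians(42); P=place(a,.20); x,e=ik(P,[-.2,1.1,2.4,2.1,1.8,-.3]); print(q,x,e); x2,e=ik(place(a,.1215),x); print(x2,e)
n=18; Q=[q+(x-q)*t for t in np.linspace(0,1,n+1)]; F=[fk(v,K) for v in Q]
print(np.array([f[0] for f in F])[::3]); print([f[1][:,1].round(2).tolist() for f in F][::4]); show(rows(F))
# top view check of plate
im,m,X,C=plate_top(box=(130,280,240,345)); mm=(abs(X[:,:,2]-.23)<.015)&(im.max(2)<80)
n,l,st,_=cv2.connectedComponentsWithStats((mm).astype(np.uint8))
for k in range(1,n):
  if st[k,4]>200:
    P=np.array([atz('top',p,.2305,C) for p in np.argwhere(l==k)])[:,:2]; print(st[k],cv2.minAreaRect(P.astype(np.float32)),np.median(X[l==k][:,2]))
    Xk=X[l==k]; print(np.linalg.lstsq(np.c_[Xk[:,:2],np.ones(len(Xk))],Xk[:,2],rcond=None)[0])
E
```

```text
(array([0.0013, 0.0001, 0.0685]), np.float64(-0.0010967777207798856)) [0.987  0.1605 0.0014]
[-1.3084  0.7007  2.2113  1.6677  1.5437  0.2384] [-0.204   0.8417  2.5191  2.1931  1.7    -0.1777] 1.3567232416731148e-12
[-0.204   1.1201  2.4687  2.156   1.8298 -0.3688] 3.836549991230205e-14
[[ 0.4797 -0.2843  0.2285]
 [ 0.5228 -0.1987  0.2287]
 [ 0.5493 -0.1089  0.2268]
 [ 0.5589 -0.0177  0.2229]
 [ 0.5523  0.0718  0.217 ]
 [ 0.5301  0.1568  0.2093]
 [ 0.4937  0.2349  0.2   ]]
[[-0.01, 0.01, -1.0], [0.03, 0.03, -1.0], [0.04, 0.04, -1.0], [0.03, 0.04, -1.0], [0.01, 0.02, -1.0]]
{"dp": [-0.0249, -0.0001, 0.0205], "delta_rot": [0.012, -0.035, 0.002]} 32 2.1
{"dp": [-0.0252, 0.0004, 0.0197], "delta_rot": [0.01, -0.034, 0.003]} 32 2.0
{"dp": [-0.0255, 0.0009, 0.0189], "delta_rot": [0.009, -0.034, 0.003]} 32 2.0
{"dp": [-0.0258, 0.0013, 0.018], "delta_rot": [0.007, -0.033, 0.003]} 31 1.9
{"dp": [-0.0261, 0.0017, 0.0172], "delta_rot": [0.006, -0.032, 0.003]} 31 1.9
{"dp": [-0.0263, 0.0021, 0.0163], "delta_rot": [0.004, -0.032, 0.003]} 31 1.9
{"dp": [-0.0266, 0.0024, 0.0154], "delta_rot": [0.003
[... 369 characters left out ...]
 "delta_rot": [-0.004, -0.031, 0.0]} 30 1.8
{"dp": [-0.0276, 0.0035, 0.0101], "delta_rot": [-0.005, -0.031, -0.001]} 30 1.8
{"dp": [-0.0277, 0.0036, 0.0092], "delta_rot": [-0.007, -0.031, -0.001]} 29 1.8
{"dp": [-0.0278, 0.0036, 0.0083], "delta_rot": [-0.008, -0.031, -0.002]} 29 1.8
{"dp": [-0.0279, 0.0036, 0.0075], "delta_rot": [-0.009, -0.031, -0.004]} 29 1.8
{"dp": [-0.0279, 0.0036, 0.0066], "delta_rot": [-0.01, -0.031, -0.005]} 29 1.9
{"dp": [-0.0279, 0.0035, 0.0058], "delta_rot": [-0.011, -0.031, -0.006]} 29 1.9
[ 285  170   45   66 1727] ((0.515671968460083, -0.27987730503082275), (0.1733299344778061, 0.10939157754182816), 9.41409969329834) 0.22857515967723208
[-0.0295  0.0073  0.2468]
```

Call:
carry_out --targets '[{"dp":[-0.0125,0,0.01],"delta_rot":[0.006,-0.017,0],"grip":0},{"dp":[-0.025,0,0.02],"delta_rot":[0.011,-0.035,0.003],"grip":0},{"dp":[-0.0255,0.001,0.019],"delta_rot":[0.009,-0.034,0.003],"grip":0},{"dp":[-0.0258,0.0013,0.018],"delta_rot":[0.007,-0.033,0.003],"grip":0},{"dp":[-0.026,0.0017,0.0172],"delta_rot":[0.006,-0.032,0.003],"grip":0},{"dp":[-0.0263,0.002,0.0163],"delta_rot":[0.004,-0.032,0.003],"grip":0},{"dp":[-0.0266,0.0024,0.0154],"delta_rot":[0.003,-0.032,0.003],"grip":0},{"dp":[-0.0268,0.0027,0.0145],"delta_rot":[0.001,-0.031,0.003],"grip":0},{"dp":[-0.027,0.003,0.0136],"delta_rot":[0,-0.031,0.002],"grip":0},{"dp":[-0.0272,0.003,0.0128],"delta_rot":[-0.001,-0.031,0.002],"grip":0},{"dp":[-0.0274,0.0033,0.012],"delta_rot":[-0.003,-0.031,0.001],"grip":0},{"dp":[-0.0275,0.0034,0.011],"delta_rot":[-0.004,-0.031,0],"grip":0},{"dp":[-0.0276,0.0035,0.01],"delta_rot":[-0.005,-0.031,-0.001],"grip":0},{"dp":[-0.0277,0.0036,0.0092],"delta_rot":[-0.007,-0.031,-0.001],"grip":0},{"dp":[-0.0278,0.0036,0.0083],"delta_rot":[-0.008,-0.031,-0.002],"grip":0},{"dp":[-0.025,0.003,0.007],"delta_rot":[-0.009,-0.028,-0.004],"grip":0},{"dp":[-0.015,0.002,0.004],"delta_rot":[-0.006,-0.018,-0.003],"grip":0},{"dp":[0,0,0],"delta_rot":[0,0,0],"grip":0}]'

```text
time: 15.1
tool_pos: [0.5038, 0.2132, 0.1832]
tool_rot: [-0.638, 0.313, -0.278, 0.646]
wrist_force: [-0.3, 0.4, -0.2]
width: 0.0018
```

Run:
```python
from kin import *
goto(place(np.radians(42),.17),sp=.025)
```

```text
from [0.5038 0.2132 0.1832] to [0.4937 0.2349 0.17  ] n 2 q [-0.26   0.885  2.503  2.161  1.699 -0.155] F [-0.3  0.4 -0.2] w 0.0018
{"dp": [-0.0112, 0.0071, 0.0033], "delta_rot": [0.005, -0.012, -0.025]} 14 1.6
{"dp": [-0.0113, 0.0068, 0.0034], "delta_rot": [0.005, -0.012, -0.025]} 14 1.6
```

Call:
carry_out --targets '[{"dp":[-0.0112,0.007,0.0033],"delta_rot":[0.005,-0.012,-0.025],"grip":0},{"dp":[-0.0112,0.007,0.0033],"delta_rot":[0.005,-0.012,-0.025],"grip":0},{"dp":[0,0,0],"delta_rot":[0,0,0],"grip":0}]'

```text
time: 15.4
tool_pos: [0.4934, 0.2355, 0.1671]
tool_rot: [0.647, -0.288, 0.287, -0.645]
wrist_force: [0.4, -0.4, -0.9]
width: 0.0022
```

```bash
cat >> kin.py <<'E'
def see_plate(z,tag,view=True):
    im,d=get_image('top'); C=T('top'); X=cloud('top',d,C)
    mm=(abs(X[:,:,2]-z)<.015)&(im.max(2)<85); mm[:,180:]=0; mm[:130]=0; mm[280:]=0; mm[:,:60]=0
    n,l,st,_=cv2.connectedComponentsWithStats(mm.astype(np.uint8)); k=1+st[1:,4].argmax()
    P=np.array([atz('top',p,z,C) for p in np.argwhere(l==k)])[:,:2]; Xk=X[l==k]
    print(st[k],cv2.minAreaRect(P.astype(np.float32)),'medz',np.median(Xk[:,2]),'plane',np.linalg.lstsq(np.c_[Xk[:,:2],np.ones(len(Xk))],Xk[:,2],rcond=None)[0])
    r=np.argwhere(l==k); cv2.imwrite(f'pics/{tag}.png',cv2.resize(im[130:260,70:220],None,fx=5,fy=4.6,interpolation=cv2.INTER_CUBIC)[:,:,::-1])
    # square centre by template fit: erode away the tongue
    e=cv2.morphologyEx((l==k).astype(np.uint8),cv2.MORPH_OPEN,np.ones((19,19),np.uint8)); Q=np.array([atz('top',p,z,C) for p in np.argwhere(e)])[:,:2]
    if len(Q): print('square',len(Q),cv2.minAreaRect(Q.astype(np.float32)),Q.mean(0).round(4))
    return im,X,C
E
python3 - <<'E'
from kin import *
W=goto(place(np.radians(42),.14),sp=.02); s=telemetry.observe(); see_plate(s['tool_pos'][2]+.0015,'t6')
v,_=plate_in_tool(); print('pred origin',s['tool_pos']+R.from_quat(s['tool_rot']).as_matrix()@v)
E
```

```text
from [0.4934 0.2355 0.1671] to [0.4937 0.2349 0.14  ] n 2 q [-0.201  0.961  2.507  2.184  1.759 -0.265] F [ 0.4 -0.4 -0.9] w 0.0022
{"dp": [0.0003, 0.0135, -0.0], "delta_rot": [0.002, -0.0, 0.0]} 14 0.1
{"dp": [0.0004, 0.0135, -0.0001], "delta_rot": [0.002, -0.0, 0.0]} 14 0.1
[  89  162   53   51 1302] ((0.5470438003540039, 0.27912652492523193), (0.11273856461048126, 0.11038648337125778), 42.073280334472656) medz 0.16763429506518468 plane [-0.00155296 -0.00366724  0.16953443]
square 399 ((0.5636385679244995, 0.2710762917995453), (0.057107459753751755, 0.055890753865242004), 2.6022984981536865) [0.5635 0.2711]
pred origin [0.54517725 0.2803029  0.16673033]
```

View pics/t6.png

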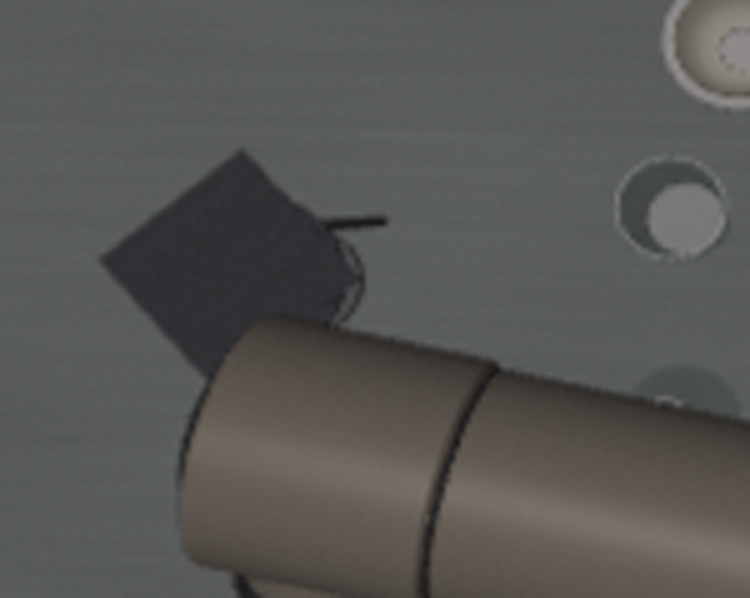

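The top crop shows the plate square level above the tripod, centred near (0.547,0.279), within about 2 mm of the ring's centre. Now I lower it.

Call:
carry_out --targets '[{"dp":[0.0003,0.0135,0],"delta_rot":[0.002,0,0],"grip":0},{"dp":[0,0.0135,0],"delta_rot":[0.002,0,0],"grip":0},{"dp":[0,0.006,0],"delta_rot":[0,0,0],"grip":0},{"dp":[0,0,0],"delta_rot":[0,0,0],"grip":0}]'

```text
time: 15.85
tool_pos: [0.4957, 0.2319, 0.1336]
tool_rot: [-0.644, 0.29, -0.289, 0.646]
wrist_force: [-0.2, -0.8, -1.4]
width: 0.002
```

Run:
```python
from kin import *
W=goto(place(np.radians(42),.1225),sp=.003)
```

```text
from [0.4957 0.2319 0.1336] to [0.4937 0.2349 0.1225] n 4 q [-0.208  1.08   2.479  2.165  1.815 -0.341] F [-0.2 -0.8 -1.4] w 0.002
{"dp": [-0.0009, 0.0028, 0.0001], "delta_rot": [-0.0, -0.002, -0.0]} 3 0.1
{"dp": [-0.0009, 0.0028, 0.0001], "delta_rot": [-0.0, -0.002, -0.0]} 3 0.1
{"dp": [-0.0009, 0.0028, 0.0001], "delta_rot": [-0.0, -0.002, -0.0]} 3 0.1
{"dp": [-0.0009, 0.0028, 0.0001], "delta_rot": [-0.0, -0.002, -0.0]} 3 0.1
```

Call:
carry_out --targets '[{"dp":[-0.0014,0.0028,0],"delta_rot":[0,-0.002,0],"grip":0},{"dp":[-0.0012,0.0028,0],"delta_rot":[0,-0.002,0],"grip":0},{"dp":[-0.001,0.0025,0],"delta_rot":[0,-0.002,0],"grip":0}]'

```text
time: 16.15
tool_pos: [0.4937, 0.2339, 0.1265]
tool_rot: [-0.645, 0.288, -0.288, 0.647]
wrist_force: [0.1, -0.1, -1.0]
width: 0.0021
```

Run:
```python
from kin import *
W=goto(place(np.radians(42),.1215),sp=.003)
```

```text
from [0.4937 0.2339 0.1265] to [0.4937 0.2349 0.1215] n 2 q [-0.205  1.107  2.474  2.158  1.828 -0.361] F [ 0.1 -0.1 -1. ] w 0.0021
{"dp": [-0.0003, 0.0025, 0.0003], "delta_rot": [-0.001, -0.001, -0.001]} 3 0.1
{"dp": [-0.0003, 0.0025, 0.0003], "delta_rot": [-0.001, -0.001, -0.001]} 3 0.1
```

Call:
carry_out --targets '[{"dp":[-0.0005,0.002,0.0002],"delta_rot":[0,0,0],"grip":0},{"dp":[-0.0005,0.0015,0.0002],"delta_rot":[0,0,0],"grip":0},{"dp":[0,0,0],"delta_rot":[0,0,0],"grip":0}]'

```text
time: 16.45
tool_pos: [0.4932, 0.2351, 0.123]
tool_rot: [-0.645, 0.288, -0.288, 0.647]
wrist_force: [-0.0, 0.8, -1.6]
width: 0.0018
```

Call:
carry_out --targets '[{"dp":[0,0.0012,0.0002],"delta_rot":[0,0,0],"grip":0},{"dp":[0,0.0006,0],"delta_rot":[0,0,0],"grip":0}]'

```text
time: 16.65
tool_pos: [0.4934, 0.2354, 0.1215]
tool_rot: [-0.644, 0.288, -0.289, 0.647]
wrist_force: [-0.4, -0.3, 1.2]
width: 0.0019
```

The force change shows contact, so I'm opening slowly.

Call:
carry_out --targets '[{"dp":[0,0.0003,0],"delta_rot":[0,0,0],"grip":0.004},{"dp":[0,0,0],"delta_rot":[0,0,0],"grip":0.008},{"dp":[0,0,0],"delta_rot":[0,0,0],"grip":0.014},{"dp":[0,0,0],"delta_rot":[0,0,0],"grip":0.024},{"dp":[0,0,0],"delta_rot":[0,0,0],"grip":0.03},{"dp":[0,0,0],"delta_rot":[0,0,0],"grip":0.03}]' --squeeze 20

```text
time: 17.25
tool_pos: [0.4935, 0.2353, 0.1219]
tool_rot: [-0.644, 0.288, -0.289, 0.648]
wrist_force: [-0.7, -0.8, -1.1]
width: 0.0295
```

Run:
```python
from kin import *
np.set_printoptions(precision=3,suppress=True)
s=telemetry.observe(); q=s['joint_positions']; print(s['tool_pos'],s['width'],s['wrist_force'],q)
see_plate(.123,'t7')
P0=np.array(s['tool_pos']); A=R.from_quat(s['tool_rot']).as_matrix()
for b in(.05,.07): print(b,ik((P0-A[:,2]*b,A),q)); 
for b in(.05,.07): print('side',b,ik((P0+A[:,0]*b,A),q), A[:,0])
```

```text
[0.493 0.235 0.122] 0.029474430637303362 [-0.678 -0.827 -1.108] [-0.2    1.124  2.469  2.159  1.84  -0.371]
[  96  164   41   51 1022] ((0.5478652715682983, 0.2798667550086975), (0.11045858263969421, 0.1103908121585846), 42.039466857910156) medz 0.12246295907051052 plane [-0.001 -0.003  0.124]Traceback (most recent call last):
  File "<stdin>", line 4, in <module>
  File "kin.py", line 54, in see_plate
    e=cv2.morphologyEx((l==k).astype(np.uint8),cv2.MORPH_OPEN,np.ones((19,19),np.uint8)); Q=np.array([atz('top',p,z,C) for p in np.argwhere(e)])[:,:2]
                                                                                            ~~~~~~~~~~~~~~~~~~~~~~~~~~~~~~~~~~~~~~~~~~~~~~~~~~~~^^^^^^
IndexError: too many indices for array: array is 1-dimensional, but 2 were indexed
```

Run:
```python
from kin import *
np.set_printoptions(precision=3,suppress=True)
s=telemetry.observe(); q=s['joint_positions']
P0=np.array(s['tool_pos']); A=R.from_quat(s['tool_rot']).as_matrix()
for b in(.045,.06): print('back',b,ik((P0-A[:,2]*b,A),q))
for b in(.045,.06): print('left',b,ik((P0-A[:,0]*b,A),q))
Pl=P0-A[:,0]*.05-A[:,2]*.02; Pu=Pl+[0,0,.12]
qu,e=ik((Pu,A),q); print('up',qu,e,Pu)
qf,e=ik(down(np.radians(93.4),[.4517,.027,.25]),[-.1,.1,1.9,0,1.1,-.15]); print('flask',qf,e)
n=20; Q=[qu+(qf-qu)*t for t in np.linspace(0,1,n+1)]; F=[fk(v,K) for v in Q]; print(np.array([f[0] for f in F])[::2]); show(rows(F)); print(abs(qf-qu)/n)
```

```text
back 0.045 (array([-0.367,  1.219,  2.559,  1.958,  1.849, -0.582]), np.float64(9.103230827925658e-14))
back 0.06 (array([-0.432,  1.256,  2.587,  1.886,  1.834, -0.66 ]), np.float64(1.6969758931395518e-12))
left 0.045 (array([-0.078,  1.185,  2.531,  2.244,  1.96 , -0.438]), np.float64(1.6381890528960027e-15))
left 0.06 (array([-0.03 ,  1.204,  2.548,  2.279,  2.004, -0.45 ]), np.float64(1.0689280728934005e-12))
up [-0.132  0.743  2.651  2.262  1.739 -0.193] 1.8399171075600407e-12 [0.445 0.259 0.242]
flask [-0.11   0.192  1.675 -0.     1.274 -0.169] 8.615555753557238e-10
[[0.445 0.259 0.242]
 [0.423 0.303 0.265]
 [0.391 0.334 0.278]
 [0.357 0.349 0.276]
 [0.327 0.346 0.262]
 [0.308 0.326 0.238]
 [0.305 0.288 0.213]
 [0.321 0.236 0.194]
 [0.355 0.172 0.189]
 [0.4   0.101 0.206]
 [0.452 0.027 0.25 ]]
{"dp": [-0.0239, -0.0129, 0.0089], "delta_rot": [0.045, -0.116, -0.042]} 29 7.5
{"dp": [-0.0226, -0.0113, 0.0077], "delta_rot": [0.038, -0.117, -0.049]} 26 7.6
{"dp": [-0.0213, -0.0095, 0.0063], "delta_rot": [0.03, -0.118, -0.056]} 24 7.7
{"dp": [-0.0201, -0.0075, 0.0046], "delta_rot": [0
[... 648 characters left out ...]
6, -0.117, -0.073]} 24 8.3
{"dp": [-0.0173, 0.013, -0.017], "delta_rot": [-0.053, -0.117, -0.07]} 27 8.4
{"dp": [-0.0185, 0.015, -0.0196], "delta_rot": [-0.06, -0.117, -0.067]} 31 8.5
{"dp": [-0.0201, 0.0169, -0.0222], "delta_rot": [-0.065, -0.118, -0.062]} 34 8.5
{"dp": [-0.0222, 0.0186, -0.0246], "delta_rot": [-0.07, -0.118, -0.058]} 38 8.5
{"dp": [-0.0246, 0.02, -0.0269], "delta_rot": [-0.074, -0.119, -0.053]} 42 8.6
{"dp": [-0.0274, 0.0211, -0.0289], "delta_rot": [-0.077, -0.12, -0.047]} 45 8.6
{"dp": [-0.0305, 0.022, -0.0306], "delta_rot": [-0.079, -0.121, -0.042]} 48 8.6
{"dp": [-0.0339, 0.0226, -0.032], "delta_rot": [-0.08, -0.123, -0.036]} 52 8.6
[0.001 0.028 0.049 0.113 0.023 0.001]
```

Call:
carry_out --targets '[{"dp":[0,0,-0.012],"delta_rot":[0,0,0],"grip":0.03},{"dp":[0,0,-0.012],"delta_rot":[0,0,0],"grip":0.03},{"dp":[-0.018,0,0],"delta_rot":[0,0,0],"grip":0.03},{"dp":[-0.018,0,0],"delta_rot":[0,0,0],"grip":0.03},{"dp":[-0.018,0,0],"delta_rot":[0,0,0],"grip":0.03},{"dp":[0,0,0],"delta_rot":[0,0,0],"grip":0.03}]'

```text
time: 17.9
tool_pos: [0.4393, 0.2585, 0.1222]
tool_rot: [-0.643, 0.287, -0.292, 0.647]
wrist_force: [-0.0, 0.2, -0.6]
width: 0.0301
```

Run:
```python
from kin import *
goto(pose(np.radians(42),[.445,.259,.242]))
try: see_plate(.123,'t8')
except IndexError: pass
```

```text
from [0.4393 0.2585 0.1222] to [0.445 0.259 0.242] n 3 q [-0.135  1.273  2.599  2.134  2.026 -0.603] F [-0.   0.2 -0.6] w 0.0301
{"dp": [0.0013, -0.0399, 0.0018], "delta_rot": [-0.003, -0.002, 0.001]} 40 0.2
{"dp": [0.0012, -0.0399, 0.0017], "delta_rot": [-0.003, -0.002, 0.001]} 40 0.2
{"dp": [0.0012, -0.0399, 0.0016], "delta_rot": [-0.003, -0.002, 0.001]} 40 0.2
[ 96 164  37  51 846] ((0.5478652715682983, 0.2798667550086975), (0.11045858263969421, 0.1103908121585846), 42.039466857910156) medz 0.12273499007619737 plane [-0.00134359 -0.00391348  0.12458551]
```

Call:
carry_out --targets '[{"dp":[0.0013,-0.04,0.0018],"delta_rot":[-0.003,-0.002,0],"grip":0.085},{"dp":[0.0012,-0.04,0.0017],"delta_rot":[-0.003,-0.002,0],"grip":0.085},{"dp":[0.0012,-0.04,0.0016],"delta_rot":[-0.003,-0.002,0],"grip":0.085},{"dp":[-0.0239,-0.013,0.009],"delta_rot":[0.045,-0.116,-0.042],"grip":0.085},{"dp":[-0.0226,-0.0113,0.0077],"delta_rot":[0.038,-0.117,-0.049],"grip":0.085},{"dp":[-0.0213,-0.0095,0.0063],"delta_rot":[0.03,-0.118,-0.056],"grip":0.085},{"dp":[-0.02,-0.0075,0.0046],"delta_rot":[0.022,-0.118,-0.062],"grip":0.085},{"dp":[-0.019,-0.0054,0.0028],"delta_rot":[0.013,-0.118,-0.066],"grip":0.085},{"dp":[-0.018,-0.003,0.0008],"delta_rot":[0.004,-0.118,-0.07],"grip":0.085},{"dp":[-0.017,-0.0008,-0.0014],"delta_rot":[-0.005,-0.118,-0.073],"grip":0.085},{"dp":[-0.0164,0.0015,-0.0038],"delta_rot":[-0.013,-0.118,-0.075],"grip":0.085},{"dp":[-0.016,0.004,-0.0063],"delta_rot":[-0.022,-0.118,-0.076],"grip":0.085},{"dp":[-0.0158,0.0063,-0.009],"delta_rot":[-0.031,-0.118,-0.076],"grip":0.085}]'

```text
time: 19.25
tool_pos: [0.3134, 0.3143, 0.2313]
tool_rot: [0.724, 0.362, 0.12, -0.576]
wrist_force: [-0.1, 0.6, -0.4]
width: 0.0849
```

Run:
```python
from kin import *
np.set_printoptions(precision=3,suppress=True)
s=telemetry.observe(); q=s['joint_positions']; print(s['tool_pos'],q,s['wrist_force'])
qf,e=ik(down(np.radians(93.4),[.4517,.027,.25]),[-.1,.1,1.9,0,1.1,-.15])
n=12; Q=[q+(qf-q)*t for t in np.linspace(0,1,n+1)]; F=[fk(v,K) for v in Q]; print(np.array([f[0] for f in F])[::2]); show(rows(F))
```

```text
[0.313 0.314 0.231] [-0.133  0.46   2.133  1.08   1.496 -0.165] [-0.082  0.638 -0.393]
[[0.313 0.314 0.231]
 [0.312 0.284 0.212]
 [0.322 0.243 0.196]
 [0.343 0.195 0.188]
 [0.374 0.142 0.193]
 [0.412 0.085 0.213]
 [0.452 0.027 0.25 ]]
{"dp": [-0.013, 0.0071, -0.0093], "delta_rot": [-0.034, -0.094, -0.06]} 18 6.7
{"dp": [-0.0133, 0.0085, -0.011], "delta_rot": [-0.038, -0.094, -0.059]} 19 6.7
{"dp": [-0.0138, 0.0099, -0.0127], "delta_rot": [-0.042, -0.093, -0.058]} 21 6.7
{"dp": [-0.0145, 0.0112, -0.0144], "delta_rot": [-0.046, -0.093, -0.056]} 23 6.8
{"dp": [-0.0154, 0.0124, -0.0161], "delta_rot": [-0.05, -0.094, -0.053]} 26 6.8
{"dp": [-0.0165, 0.0136, -0.0177], "delta_rot": [-0.053, -0.094, -0.051]} 28 6.8
{"dp": [-0.0178, 0.0146, -0.0192], "delta_rot": [-0.056, -0.094, -0.048]} 30 6.8
{"dp": [-0.0193, 0.0155, -0.0206], "delta_rot": [-0.058, -0.095, -0.044]} 32 6.9
{"dp": [-0.021, 0.0163, -0.0219], "delta_rot": [-0.06, -0.095, -0.041]} 34 6.9
{"dp": [-0.0229, 0.017, -0.0231], "delta_rot": [-0.062, -0.096, -0.038]} 37 6.9
{"dp": [-0.0249, 0.0175, -0.0241], "delta_rot": [-0.063, -0.097, -0.034]} 39 6.9
{"dp": [-0.0271, 0.0178, -0.0249], "delta_rot": [-0.063, -0.098, -0.03]} 41 6.9
```

Call:
carry_out --targets '[{"dp":[-0.013,0.007,-0.0093],"delta_rot":[-0.034,-0.094,-0.06],"grip":0.085},{"dp":[-0.0133,0.0085,-0.011],"delta_rot":[-0.038,-0.094,-0.059],"grip":0.085},{"dp":[-0.0138,0.01,-0.0127],"delta_rot":[-0.042,-0.093,-0.058],"grip":0.085},{"dp":[-0.0145,0.0112,-0.0144],"delta_rot":[-0.046,-0.093,-0.056],"grip":0.085},{"dp":[-0.0154,0.0124,-0.016],"delta_rot":[-0.05,-0.094,-0.053],"grip":0.085},{"dp":[-0.0165,0.0136,-0.0177],"delta_rot":[-0.053,-0.094,-0.051],"grip":0.085},{"dp":[-0.0178,0.0146,-0.0192],"delta_rot":[-0.056,-0.094,-0.048],"grip":0.085},{"dp":[-0.0193,0.0155,-0.0206],"delta_rot":[-0.058,-0.095,-0.044],"grip":0.085},{"dp":[-0.021,0.0163,-0.022],"delta_rot":[-0.06,-0.095,-0.041],"grip":0.085},{"dp":[-0.023,0.017,-0.023],"delta_rot":[-0.062,-0.096,-0.038],"grip":0.085},{"dp":[-0.025,0.0175,-0.024],"delta_rot":[-0.063,-0.097,-0.034],"grip":0.085},{"dp":[-0.02,0.013,-0.018],"delta_rot":[-0.063,-0.098,-0.03],"grip":0.085},{"dp":[0,0,0],"delta_rot":[0,0,0],"grip":0.085}]'

```text
time: 20.55
tool_pos: [0.4598, 0.0093, 0.266]
tool_rot: [0.689, 0.723, -0.002, 0.047]
wrist_force: [0.2, -0.8, 0.3]
width: 0.0849
```

Run:
```python
from kin import *
s=telemetry.observe(); goto(down(np.radians(93.4),[.4517,.027,.22]))
C=T('wrist'); w,d=get_image('wrist'); X=cloud('wrist',d,C); cv2.imwrite('pics/w9.png',w[:,:,::-1])
for r in models.mark_of('wrist','flask')[:3]: print(r, atz('wrist',r['centre'],0,C))
for r in models.recognise('wrist','flask')[:3]: print(r)
m=(w.max(2)<70)&(abs(X[:,:,2]-.129)<.015)&(np.hypot(X[:,:,0]-.45,X[:,:,1]-.025)<.035); rc=np.argwhere(m)
if len(rc): print('stopper',len(rc),rc.mean(0),X[m].mean(0),atz('wrist',rc.mean(0),.129,C), cv2.minEnclosingCircle(X[m][:,:2].astype(np.float32)))
```

```text
from [0.4598 0.0093 0.266 ] to [0.4517 0.027  0.22  ] n 2 q [-0.105  0.157  1.677 -0.063  1.236 -0.135] F [ 0.2 -0.8  0.3] w 0.0849
{"dp": [0.0106, -0.005, 0.022], "delta_rot": [0.031, 0.035, -0.006]} 25 2.7
{"dp": [0.0098, -0.0043, 0.0225], "delta_rot": [0.031, 0.035, -0.006]} 25 2.7
{'centre': [132.1, 229.4], 'score': 0.88} [0.4476811  0.02674531 0.        ]
{'centre': [225.8, 260.5], 'score': 0.72} [ 0.49488886 -0.10435093  0.        ]
{'centre': [138.1, 231.1], 'score': 0.8}
{'centre': [235.3, 265.5], 'score': 0.61}
stopper 982 [159.27087576 232.81364562] [0.45108888 0.02740638 0.12892245] [0.45107653 0.02749798 0.129     ] ((0.4511893093585968, 0.026657789945602417), 0.015843059867620468)
```

View pics/w9.png

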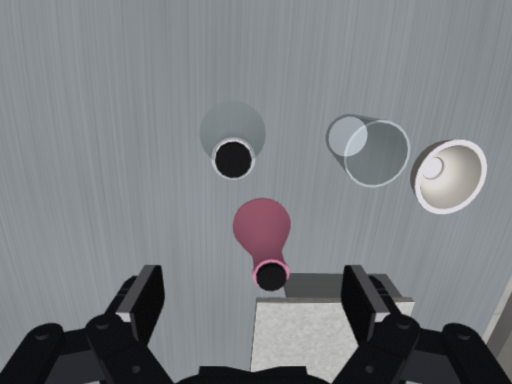

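The wrist view shows the clear flask at about (140,232) upright with its stopper at (159,233), which measures (0.451,0.0275). The pink one is at (240,265).

Call:
carry_out --targets '[{"dp":[0.0104,-0.005,0.022],"delta_rot":[0.031,0.035,-0.006],"grip":0.085},{"dp":[0.0098,-0.0048,0.022],"delta_rot":[0.031,0.035,-0.006],"grip":0.085},{"dp":[0,0,0.02],"delta_rot":[0,0,0],"grip":0.085},{"dp":[0,0,0],"delta_rot":[0,0,0],"grip":0.085}]'

```text
time: 21.1
tool_pos: [0.4443, 0.0304, 0.1914]
tool_rot: [0.688, 0.726, -0.003, -0.014]
wrist_force: [0.2, 0.2, -0.2]
width: 0.0848
```

Run:
```python
from kin import *
goto(down(np.radians(93.4),[.4511,.0273,.16]))
```

```text
from [0.4443 0.0304 0.1914] to [0.4511 0.0273 0.16  ] n 1 q [-0.113  0.249  1.774  0.014  1.144 -0.173] F [ 0.2  0.2 -0.2] w 0.0848
{"dp": [-0.004, 0.0073, 0.0312], "delta_rot": [-0.023, -0.017, -0.006]} 32 1.7
```

Call:
carry_out --targets '[{"dp":[-0.002,0.0037,0.0155],"delta_rot":[-0.012,-0.008,-0.003],"grip":0.085},{"dp":[-0.002,0.0037,0.0155],"delta_rot":[-0.01,-0.008,-0.003],"grip":0.085},{"dp":[0,0,0],"delta_rot":[0,0,0],"grip":0.085}]'

```text
time: 21.4
tool_pos: [0.4506, 0.0274, 0.1589]
tool_rot: [0.687, 0.727, -0.0, -0.003]
wrist_force: [-0.6, 0.2, 0.3]
width: 0.0851
```

Run:
```python
from kin import *
goto(down(np.radians(93.4),[.4511,.0273,.076]),sp=.02)
```

```text
from [0.4506 0.0274 0.1589] to [0.4511 0.0273 0.076 ] n 5 q [-0.112  0.29   1.82   0.004  1.038 -0.17 ] F [-0.6  0.2  0.3] w 0.0851
{"dp": [-0.0001, 0.0002, 0.0166], "delta_rot": [-0.001, -0.001, -0.001]} 17 0.1
{"dp": [-0.0001, 0.0002, 0.0166], "delta_rot": [-0.001, -0.001, -0.001]} 17 0.1
{"dp": [-0.0001, 0.0002, 0.0166], "delta_rot": [-0.001, -0.001, -0.001]} 17 0.1
{"dp": [-0.0001, 0.0001, 0.0166], "delta_rot": [-0.001, -0.001, -0.001]} 17 0.1
{"dp": [-0.0, 0.0001, 0.0166], "delta_rot": [-0.001, -0.001, -0.001]} 17 0.1
```

Call:
carry_out --targets '[{"dp":[0,0.0002,0.0166],"delta_rot":[-0.001,-0.001,0],"grip":0.085},{"dp":[0,0.0002,0.0166],"delta_rot":[-0.001,-0.001,0],"grip":0.085},{"dp":[0,0.0002,0.0166],"delta_rot":[-0.001,-0.001,0],"grip":0.085},{"dp":[0,0,0.016],"delta_rot":[-0.001,-0.001,0],"grip":0.085},{"dp":[0,0,0.008],"delta_rot":[-0.001,-0.001,0],"grip":0.085},{"dp":[0,0,0],"delta_rot":[0,0,0],"grip":0.085}]'

```text
time: 22.0
tool_pos: [0.453, 0.0279, 0.0879]
tool_rot: [0.689, 0.725, 0.002, -0.0]
wrist_force: [-0.2, 0.7, 0.1]
width: 0.0849
```

Run:
```python
from kin import *
goto(down(np.radians(93.4),[.4511,.0273,.076]),sp=.02)
```

```text
from [0.453  0.0279 0.0879] to [0.4511 0.0273 0.076 ] n 1 q [-0.11   0.395  1.905  0.004  0.84  -0.164] F [-0.2  0.7  0.1] w 0.0849
{"dp": [-0.0005, -0.002, 0.0119], "delta_rot": [0.002, -0.003, -0.008]} 12 0.5
```

Call:
carry_out --targets '[{"dp":[-0.0005,-0.002,0.006],"delta_rot":[0.001,-0.002,-0.004],"grip":0.085},{"dp":[0,0,0.005],"delta_rot":[0.001,-0.001,-0.004],"grip":0.06},{"dp":[0,0,0],"delta_rot":[0,0,0],"grip":0.05},{"dp":[0,0,0],"delta_rot":[0,0,0],"grip":0.044}]' --squeeze 25

```text
time: 22.4
tool_pos: [0.4523, 0.0271, 0.0783]
tool_rot: [0.686, 0.728, 0.001, 0.001]
wrist_force: [-0.3, 0.5, -0.9]
width: 0.0444
```

Run:
```python
from kin import *
goto(down(np.radians(93.4),[.4511,.0273,.076]),sp=.02)
```

```text
from [0.4523 0.0271 0.0783] to [0.4511 0.0273 0.076 ] n 1 q [-0.11   0.41   1.918  0.     0.811 -0.169] F [-0.3  0.5 -0.9] w 0.0444
{"dp": [0.0002, -0.0012, 0.0023], "delta_rot": [0.003, 0.0, 0.0]} 3 0.2
```

Call:
carry_out --targets '[{"dp":[0,-0.0012,0.003],"delta_rot":[0.003,0,0],"grip":0.042},{"dp":[0,0,0],"delta_rot":[0,0,0],"grip":0.039},{"dp":[0,0,0],"delta_rot":[0,0,0],"grip":0.037},{"dp":[0,0,0],"delta_rot":[0,0,0],"grip":0.03},{"dp":[0,0,0],"delta_rot":[0,0,0],"grip":0.03},{"dp":[0,0,0],"delta_rot":[0,0,0],"grip":0.03}]'

```text
time: 23.0
tool_pos: [0.4507, 0.0271, 0.0756]
tool_rot: [0.686, 0.728, -0.0, -0.0]
wrist_force: [-1.2, -0.6, 0.2]
width: 0.0352
```

Call:
carry_out --targets '[{"dp":[0,0,0],"delta_rot":[0,0,0],"grip":0.03},{"dp":[0,0,-0.006],"delta_rot":[0,0,0],"grip":0.03},{"dp":[0,0,-0.015],"delta_rot":[0,0,0],"grip":0.03},{"dp":[0,0,-0.025],"delta_rot":[0,0,0],"grip":0.03},{"dp":[0,0,-0.03],"delta_rot":[0,0,0],"grip":0.03},{"dp":[0,0,-0.03],"delta_rot":[0,0,0],"grip":0.03},{"dp":[0,0,-0.03],"delta_rot":[0,0,0],"grip":0.03},{"dp":[0,0,-0.02],"delta_rot":[0,0,0],"grip":0.03},{"dp":[0,0,0],"delta_rot":[0,0,0],"grip":0.03}]' --squeeze 50

```text
time: 23.9
tool_pos: [0.4502, 0.0274, 0.2382]
tool_rot: [0.686, 0.728, -0.001, -0.001]
wrist_force: [0.0, -0.4, -2.5]
width: 0.035
```

Run:
```python
from kin import *
goto(down(np.radians(93.4+23.65),[.547,.2798,.25]),sp=.028)
```

```text
from [0.4502 0.0274 0.2382] to [0.547  0.2798 0.25  ] n 10 q [-0.109  0.201  1.698  0.     1.246 -0.169] F [ 0.  -0.4 -2.5] w 0.035
{"dp": [0.0246, 0.0112, -0.0012], "delta_rot": [-0.0, -0.0, -0.041]} 27 2.4
{"dp": [0.0241, 0.0122, -0.0012], "delta_rot": [-0.0, -0.0, -0.041]} 27 2.4
{"dp": [0.0236, 0.0131, -0.0012], "delta_rot": [-0.0, -0.0, -0.041]} 27 2.4
{"dp": [0.0231, 0.0141, -0.0012], "delta_rot": [-0.0, -0.0, -0.041]} 27 2.4
{"dp": [0.0225, 0.0151, -0.0012], "delta_rot": [-0.0, -0.0, -0.041]} 27 2.4
{"dp": [0.0218, 0.016, -0.0012], "delta_rot": [-0.0, -0.0, -0.041]} 27 2.4
{"dp": [0.0211, 0.0169, -0.0012], "delta_rot": [-0.0, -0.0, -0.041]} 27 2.4
{"dp": [0.0204, 0.0177, -0.0012], "delta_rot": [-0.0, -0.0, -0.041]} 27 2.4
{"dp": [0.0197, 0.0185, -0.0012], "delta_rot": [-0.0, -0.0, -0.041]} 27 2.4
{"dp": [0.0189, 0.0193, -0.0012], "delta_rot": [-0.0, -0.0, -0.041]} 27 2.4
```

Call:
carry_out --targets '[{"dp":[0.0082,0.0037,-0.001],"delta_rot":[0,0,-0.014],"grip":0.03},{"dp":[0.0164,0.0075,-0.0012],"delta_rot":[0,0,-0.027],"grip":0.03},{"dp":[0.0241,0.0122,-0.0012],"delta_rot":[0,0,-0.041],"grip":0.03},{"dp":[0.0236,0.0131,-0.0012],"delta_rot":[0,0,-0.041],"grip":0.03},{"dp":[0.0231,0.0141,-0.0012],"delta_rot":[0,0,-0.041],"grip":0.03},{"dp":[0.0225,0.0151,-0.0012],"delta_rot":[0,0,-0.041],"grip":0.03},{"dp":[0.0218,0.016,-0.0012],"delta_rot":[0,0,-0.041],"grip":0.03},{"dp":[0.0211,0.017,-0.0012],"delta_rot":[0,0,-0.041],"grip":0.03},{"dp":[0.0204,0.0177,-0.0012],"delta_rot":[0,0,-0.041],"grip":0.03},{"dp":[0.0197,0.0185,-0.0012],"delta_rot":[0,0,-0.041],"grip":0.03},{"dp":[0.0126,0.0128,0],"delta_rot":[0,0,-0.027],"grip":0.03},{"dp":[0.004,0.004,0],"delta_rot":[0,0,-0.014],"grip":0.03},{"dp":[0,0,0],"delta_rot":[0,0,0],"grip":0.03}]'

```text
time: 25.2
tool_pos: [0.5392, 0.2936, 0.2255]
tool_rot: [0.513, 0.858, -0.012, -0.014]
wrist_force: [-0.7, 0.0, -2.2]
width: 0.0346
```

Run:
```python
from kin import *
goto(down(np.radians(93.4+23.65),[.547,.2798,.215]),sp=.015)
```

```text
from [0.5392 0.2936 0.2255] to [0.547  0.2798 0.215 ] n 2 q [ 0.37   0.532  1.234  0.008  1.411 -0.125] F [-0.7  0.  -2.2] w 0.0346
{"dp": [-0.008, 0.0004, 0.0052], "delta_rot": [-0.017, -0.006, 0.011]} 10 1.2
{"dp": [-0.008, 0.0003, 0.0052], "delta_rot": [-0.017, -0.006, 0.011]} 10 1.2
```

Call:
carry_out --targets '[{"dp":[-0.008,0.0004,0.003],"delta_rot":[-0.017,-0.006,0.011],"grip":0.03},{"dp":[-0.008,0.0003,0.003],"delta_rot":[-0.017,-0.006,0.011],"grip":0.03},{"dp":[0,0,0],"delta_rot":[0,0,0],"grip":0.03}]'

```text
time: 25.5
tool_pos: [0.5455, 0.2778, 0.2162]
tool_rot: [0.523, 0.852, -0.002, -0.001]
wrist_force: [0.1, -0.5, -1.3]
width: 0.0348
```

Run:
```python
from kin import *
goto(down(np.radians(93.4+23.65),[.547,.2798,.2]),sp=.006)
w,d=get_image('side'); cv2.imwrite('pics/s10.png',cv2.resize(w[80:200,150:310],None,fx=5,fy=5,interpolation=cv2.INTER_CUBIC)[:,:,::-1])
```

```text
from [0.5455 0.2778 0.2162] to [0.547  0.2798 0.2   ] n 3 q [ 3.460e-01  5.170e-01  1.285e+00 -1.000e-03  1.345e+00 -1.230e-01] F [ 0.1 -0.5 -1.3] w 0.0348
{"dp": [0.0004, 0.0008, 0.0054], "delta_rot": [-0.002, 0.0, -0.001]} 5 0.1
{"dp": [0.0004, 0.0008, 0.0054], "delta_rot": [-0.002, 0.0, -0.001]} 5 0.1
{"dp": [0.0004, 0.0008, 0.0054], "delta_rot": [-0.002, 0.0, -0.001]} 5 0.1
```

View pics/s10.png

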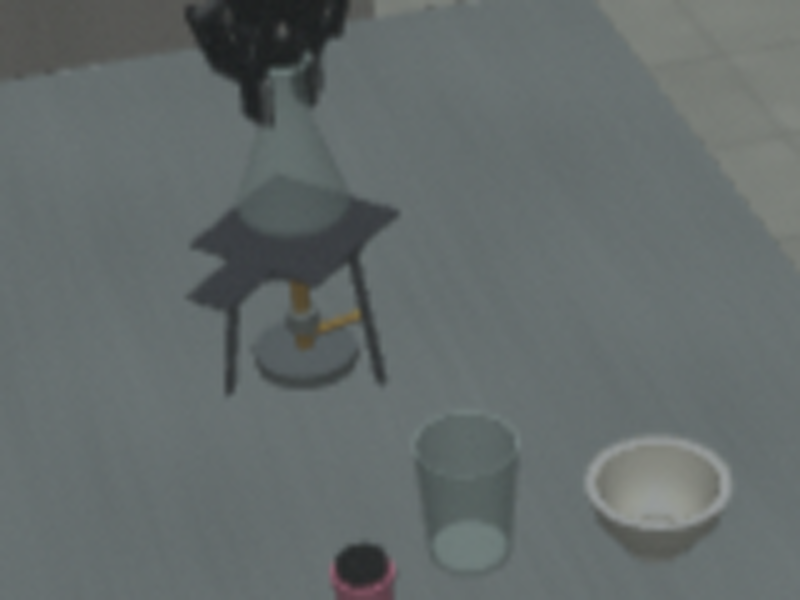

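The side crop shows the plate lying flat on the tripod with its tongue toward the robot, and the flask hanging upright over its middle. Lowering.

Call:
carry_out --targets '[{"dp":[0.0006,0.001,0.005],"delta_rot":[-0.002,0,0],"grip":0.03},{"dp":[0.0006,0.001,0.005],"delta_rot":[-0.002,0,0],"grip":0.03},{"dp":[0,0,0.003],"delta_rot":[0,0,0],"grip":0.03},{"dp":[0,0,0],"delta_rot":[0,0,0],"grip":0.03}]'

```text
time: 25.95
tool_pos: [0.5463, 0.2799, 0.2024]
tool_rot: [0.524, 0.852, -0.001, -0.001]
wrist_force: [1.2, -0.0, -1.8]
width: 0.0349
```

Call:
carry_out --targets '[{"dp":[0,0,0.0015],"delta_rot":[0,0,0],"grip":0.03},{"dp":[0,0,0.001],"delta_rot":[0,0,0],"grip":0.03},{"dp":[0,0,0.0005],"delta_rot":[0,0,0],"grip":0.03}]'

```text
time: 26.25
tool_pos: [0.5462, 0.2802, 0.1992]
tool_rot: [0.523, 0.852, -0.001, -0.001]
wrist_force: [0.5, -0.7, -2.1]
width: 0.035
```

Call:
carry_out --targets '[{"dp":[0,0,0.0008],"delta_rot":[0,0,0],"grip":0.03},{"dp":[0,0,0.0006],"delta_rot":[0,0,0],"grip":0.03}]'

```text
time: 26.45
tool_pos: [0.5464, 0.2803, 0.1987]
tool_rot: [0.523, 0.852, -0.0, -0.001]
wrist_force: [-1.0, -0.9, 2.2]
width: 0.035
```

Contact. I'm releasing gently, then lifting away.

Call:
carry_out --targets '[{"dp":[0,0,0],"delta_rot":[0,0,0],"grip":0.036},{"dp":[0,0,0],"delta_rot":[0,0,0],"grip":0.038},{"dp":[0,0,0],"delta_rot":[0,0,0],"grip":0.042},{"dp":[0,0,0],"delta_rot":[0,0,0],"grip":0.055},{"dp":[0,0,0],"delta_rot":[0,0,0],"grip":0.075},{"dp":[0,0,0],"delta_rot":[0,0,0],"grip":0.085},{"dp":[0,0,0],"delta_rot":[0,0,0],"grip":0.085},{"dp":[0,0,-0.01],"delta_rot":[0,0,0],"grip":0.085},{"dp":[0,0,-0.025],"delta_rot":[0,0,0],"grip":0.085},{"dp":[0,0,-0.03],"delta_rot":[0,0,0],"grip":0.085},{"dp":[0,0,-0.04],"delta_rot":[0,0,0],"grip":0.085},{"dp":[0,0,-0.04],"delta_rot":[0,0,0],"grip":0.085},{"dp":[0,-0.04,-0.01],"delta_rot":[0,0,0],"grip":0.085},{"dp":[0,-0.045,0],"delta_rot":[0,0,0],"grip":0.085},{"dp":[0,-0.045,0],"delta_rot":[0,0,0],"grip":0.085},{"dp":[-0.04,-0.02,0],"delta_rot":[0,0,0],"grip":0.085},{"dp":[-0.045,0,0],"delta_rot":[0,0,0],"grip":0.085},{"dp":[-0.045,0,0],"delta_rot":[0,0,0],"grip":0.085},{"dp":[0,0,0],"delta_rot":[0,0,0],"grip":0.085}]' --squeeze 20

```text
time: 28.35
tool_pos: [0.4692, 0.0928, 0.3702]
tool_rot: [0.521, 0.853, 0.005, 0.006]
wrist_force: [-0.5, 0.5, -0.3]
width: 0.0847
```

Run:
```python
from kin import *
s=telemetry.observe(); print(s['tool_pos'],s['width'],s['wrist_force'])
im,X,C=None,None,None
try: im,X,C=see_plate(.123,'t11')
except IndexError: pass
t,d=get_image('top'); C=T('top'); X=cloud('top',d,C)
m=(t.max(2)<60)&(abs(X[:,:,2]-.252)<.02)&(np.hypot(X[:,:,0]-.546,X[:,:,1]-.28)<.06); rc=np.argwhere(m); print('stopper',len(rc),atz('top',rc.mean(0),.252,C))
for l in('beaker','mortar','flask','burner'):
    for r in models.mark_of('top',l)[:2]: print(l,round(r['score'],2),np.round(r['centre']),atz('top',r['centre'],0.123 if l=='flask' else 0,C).round(3))
w,_=get_image('side'); a=cv2.resize(w[80:260,150:350],None,fx=2,fy=2,interpolation=cv2.INTER_CUBIC); b=cv2.resize(t[130:280,70:220],(360,360),interpolation=cv2.INTER_CUBIC)
cv2.imwrite('pics/f.png',np.hstack([a,b])[:,:,::-1])
```

```text
[0.46924896 0.0928071  0.37020683] 0.08467446238174182 [-0.46054398  0.47644355 -0.28836812]
[106 164  37  34 340] ((0.5680699348449707, 0.26406124234199524), (0.10486787557601929, 0.06648929417133331), 47.281455993652344) medz 0.12288124278967372 plane [-0.06053906  0.01806165  0.15440734]
stopper 112 [0.54731164 0.27880685 0.252     ]
beaker 0.8 [179. 204.] [0.593 0.041 0.   ]
beaker 0.2 [180. 292.] [ 0.597 -0.257  0.   ]
mortar 0.87 [140. 219.] [ 0.727 -0.008  0.   ]
flask 0.81 [208. 244.] [ 0.498 -0.098  0.123]
flask 0.56 [189. 121.] [0.547 0.277 0.123]
```

View pics/f.png

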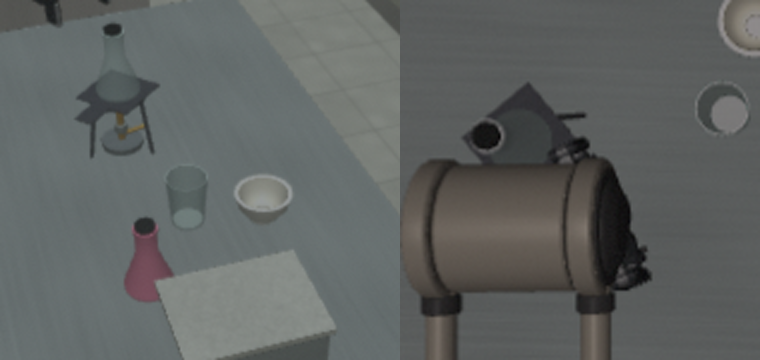

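The final view shows the flask upright on the flat plate. Its stopper is at (0.547,0.279), against the ring's centre (0.5455,0.280) and the plate's (0.548,0.280). The beaker and mortar haven't moved, and the gripper is clear. Handing in.

```bash
python3 -c "
from plant import order; print(order.close_job())"
```

```text
the job is handed in; nothing more can be done
None
```

The job is done and handed in at about 29 s of the 61 s allowed. I dragged the plate until its tongue stuck out about 48 mm, pinched it by the tongue and laid it on the ring. I then set the clear flask upright on the middle of the plate and withdrew the gripper.

**Last checks:**
- **Plate:** before the flask went on, its top measured level at 0.123 m and its centre was about 2.4 mm from the ring's. With the flask on it and the arm partly in the way, the plate could not be fitted cleanly; that plane fit came out tilted and I ignored it. In the side picture it lies flat.
- **Flask:** it stands upright, with its stopper about 2 mm from the ring's centre.
- **Bystanders:** the networks put the beaker and mortar within their scatter (up to about 7 mm) of where they started. The network did not find the burner at the end, but in the side picture it stands in place under the ring.
- **Forces and gripper:** all force readings at the ends of moves stayed under about 10 N, and the gripper ended clear of everything.

**Disagreement:** the closed fingertips touched at the reported TCP, not 19 mm ahead of it as the description says. I took the grasp point as 19 mm behind the reported TCP, and both grasps held.

I viewed 12 pictures, two past the budget of 10.

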